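# Unpin the drawer, park the pin, put the clapper away

### The job

Tidy the cutting table: the drawer is pinned open, so draw the stop pin up out of its bore and park it upright in the side notch of the pin rest, pushed in to the end of the notch with its collar resting flat on the plate. Lay the wooden pressing clapper flat on the drawer floor and slide the drawer fully shut. Do not disturb the two thread cones or the bowl.

Things in the scene. Friction and masses are not known exactly. Their poses are not given: they have to be found in the camera images.
- cabinet: Low plywood drawer cabinet, fixed to the table, 240 deep (x) x 280 wide (y) x 100 mm high. Origin: centre of its underside; -x is its front, z up. A steel strap 40 wide and 12 thick lies on its top at y = +100 mm and juts 65 mm forward of the front over the drawer (x from -185 to -60 mm); its upper face is 112 mm above the table and it has the pin's bore
- bore (a point): Mouth of the bore, on the upper face of the steel strap, 112 mm above the table; bore diameter 14 mm, right through the strap; below it, the drawer's steel side rim (8 mm thick, its top 82 mm above the table) has a 19 mm hole that the pin also passes through while the drawer is open
- drawer (a joint): Drawer opening in m: 0 fully shut, 0.160 at the start (pinned open). It slides along the cabinet's x, opening toward -x; about 2 N of friction. Until the pin is drawn it cannot move
- drawer_handle (a point): Middle of the drawer's steel bar handle, 60 mm above the table, 35 mm in front of the drawer's plywood front (bar 100 mm long along the cabinet's y). The front is 280 wide, 15 thick and its upper edge is 85 mm above the table. Axes as the cabinet's
- drawer_floor (a point): On the drawer floor (18 mm above the table), in the middle of the free area that lies open ahead of the cabinet at the start: 160 mm along x, 190 mm along y. The drawer's side and back walls rise to 75 mm above the table; the 34 mm steel rim with the pin hole overhangs the drawer's +y side. Axes as the cabinet's
- pin: Steel stop pin, 106 mm long overall, upright: shank 12 mm diameter and 60 mm long with a chamfered tip, collar 34 mm diameter and 6 mm thick above it, then a plain round grip 26 mm diameter and 40 mm high. Origin: centre of the collar's underside (which rests on the strap at the start); z up along the grip, which spans z = 6 to 46 mm
- rest: Pin rest, a steel bracket fixed to the table: foot 100 x 80 mm, an upright at its +x end, and a horizontal plate 90 (x, from -45 to +45 mm) x 60 mm (y), 12 thick, its top 100 mm above the table. The plate has a notch 16 mm wide, open at its -x edge and 40 mm deep along x. Clear space below the plate. Origin: centre of the underside of the foot, z up. It may stand left or right of the cabinet
- notch (a point): Centre of the shank when parked at the inner end of the notch, on the plate's top (100 mm above the table); the mouth of the notch lies 34 mm away toward -x. Axes as the rest's
- clapper: Tailor's pressing clapper, a loose plain wooden block with rounded edges, 150 (x) x 50 (y) x 40 mm (z), lying on the table. Origin: centre of its underside; x along its length
- cone_a: Thread cone, bystander, 64 mm foot diameter, 130 mm tall, standing on the table. Origin: centre of its underside
- cone_b: Thread cone, bystander, 64 mm foot diameter, 110 mm tall, standing on the table. Origin: centre of its underside
- bowl: Small empty pin bowl, bystander, 90 mm diameter, 32 mm high, on the table near the robot. Origin: centre of its underside
Mind the look-alikes: they are no part of the job. Of the things that look like the rest, take the one that is nearest to the robot's base at the start.

How it is judged:
By the outcome, as a careful person would: the job done as asked, in the order asked, and still so for the second after the job is handed in, with the robot touching nothing.
It also fails if it takes over 72 s, if anything falls off the work surface, if the arm or the gripper's body presses on something with over 40 N, if the wrist force passes 120 N, or if a joint passes its speed limit or range.

### The arm

A 7-joint arm with a two-finger parallel gripper is mounted at the origin on the work surface. World frame = base frame: x ahead of the robot, y to its left, z up, the work surface at z = 0. Lengths are in m, angles in rad, forces in N, time in s.
With the tool pointing down it reaches from about 0.425 to 0.8 m from the base axis. Payload 8.3 kg.
Tool frame: the origin (TCP) lies midway between the tips of the shut fingers; the grasp point (between the pads) lies 19 mm behind it; x points along the fingers, z is the direction in which the jaws open and shut, and the axes are right-handed (so a half turn about x gives the same grasp; the last joint's range is limited). The gripper opens to 85 mm and grips with 20 to 120 N. Pads are 22 mm wide; open, the fingers measure 114 mm over their backs; the gripper's body (76 mm by 85 mm) begins 54 mm behind the grasp point. The pads swing forward as they close: fully open they stand 13 mm farther back than shut.
Start: joints at [1.198, 0.383, 0.016, 1.37, -0.006, 1.388, -0.046], TCP at [0.191, -0.595, 0.231] pointing down, gripper open.
Joint ranges: [-2.95, 2.95], [-0.25, 2.06], [-1.52, 1.56], [0.18, 2.33], [-1.44, 4.58], [0.02, 2.06], [-3.01, 3.01]. Speed limits (rad/s): [2.39, 2.39, 3.01, 3.01, 3.14, 3.14, 3.14].

### API

Orientations are given as [roll, pitch, yaw] about the fixed x, y, z axes, in that order (R = Rz(yaw) Ry(pitch) Rx(roll)).
In Python, from workcell import arm, eyes, workorder gives the robot as it stands.
- The arm moves only by the tool drive_tool, never from a script. Its argument "steps" is a list of rows, each an object with "jaw": the gripper command: -1 is fully open, 1 is shut, values between are in proportion; "dp": the shift along the tool's x, y, z in cm, a list of three; "angular": the turn, a rotation vector about the tool's x, y, z in rad, a list of three. In form: [{"jaw": jaw, "dp": [x, y, z], "angular": [wx, wy, wz]}, ...]. A call has 1 to 12 rows; each row shifts and turns the commanded pose from where the row before left it, along the tool's axes as they then stand; what a row does not reach is not made up. A row lasts 1/8 s, in which the tool goes at most 62.5 mm and 10.7 degrees, less where a joint would pass 70% of its speed; a pose out of reach is approached as far as the arm can. A call is refused whole if a number of a shift passes 6.25 or a number of a turn 0.188, either way. A call with a gripper value outside its range is refused whole. The fingers move at their own pace and stop on an object; the grip force is fixed at half the most. Time passes only in rows, so rows that do not move let the fingers close. It gives the time, the measured TCP pose, the force and the opening at its end, in the units of the state.
- arm.get_obs(): the state, without advancing time (a new reading comes with each control period).
- eyes.camera(name): name is "scene" or "top" or "wrist"; returns (picture, depth): 420x560x3 uint8, red, green, blue; 420x560 float32, m along the optical axis (not along the pixel's ray), 0 where there is no reading.
- eyes.get_calibration(name): a dict with "K" (3x3 intrinsics, pixels), "k1" (the pictures are not rectified: a ray, as slopes to the right and down, at radius r is drawn at 1 + k1 r^2 times it, then the intrinsics apply), "rvec" (rotation vector, rad) and "tvec" (3), from world to camera coordinates, as OpenCV has them; the wrist camera has in their place "hand_eye" (4x4, takes a point from camera to tool coordinates, whose origin is the TCP and whose axes are the tool frame's). Camera axes: x right, y down, z forward; pixel columns grow to the right and rows downward; lengths in m; the calibration is good to about 2 mm. A picture is of the moment at which its call begins: read the wrist's pose just before it. get_calibration takes no time and is no camera call.
- workorder.sign_off(): hands the job in, once; it reports no verdict.
The state is a dict: "t": time; "joint_pos": joint angles; "joint_vel": joint speeds; "joint_efforts": joint torques, N m; "eef_pos": TCP position; "tcp_rot": TCP orientation; "wrist_force": force on the tool from outside, world axes, zero at the start; "moment": the same for the moment, N m; "width": finger opening in m.
Only numpy, scipy, OpenCV 4.12 (cv2) and the standard library are available. Lean on these libraries where they do the work, as an engineer would, in place of code of your own. Each camera call takes 0.05 s, during which the arm holds its last target.

## Working session

There is one attempt and no reset: what is moved stays moved. The work goes in short steps, Python scripts to look and compute and a tool call to move; the robot and the scene stay as the last step left them, time stands still between calls to the robot, and variables do not carry over. Pictures are saved under pics/ and viewed, and the job is handed in when it is done.

Besides the shell and the picture viewer there is one more tool, called after "Request:" as name(argument=value, ...), one argument or row to a line, values as JSON. drive_tool: Moves the arm, as the interface text tells. Its arguments: {"type":"object","properties":{"steps":{"type":"array","items":{"type":"object","properties":{"jaw":{"type":"number"},"dp":{"type":"array","items":{"type":"number"}},"angular":{"type":"array","items":{"type":"number"}}}}}},"required":["steps"]}

```bash
mkdir -p pics; ls
python3 - <<'E'
from workcell import arm, eyes, workorder
import cv2,numpy as np
o=arm.get_obs()
for k,v in o.items(): print(k,np.round(v,4))
for n in ["scene","top"]:
    p,d=eyes.camera(n); np.savez(f"pics/{n}0.npz",p=p,d=d)
    cv2.imwrite(f"pics/{n}0.png",p[:,:,::-1])
    print(n,eyes.get_calibration(n), d.min(),d.max(),(d==0).mean())
print(eyes.get_calibration("wrist"))
E
```

```text
pics
t 0.0
joint_pos [ 1.1981  0.3842  0.0164  1.3712 -0.0063  1.3882 -0.0465]
joint_vel [-0.0003 -0.0004  0.001  -0.0006 -0.0004  0.0004  0.0002]
joint_efforts [-1.10000e-03 -6.27604e+01  8.43500e-01 -3.71828e+01  1.64000e-02
  1.42000e-02 -0.00000e+00]
eef_pos [ 0.1904 -0.5948  0.2303]
tcp_rot [-3.1187  1.5689  1.9035]
wrist_force [0.0153 0.1899 0.0603]
moment [-0.0376 -0.0225  0.0059]
width 0.0857
scene {'K': array([[417.12101648,   0.        , 284.19405938],
       [  0.        , 417.12101648, 210.2229988 ],
       [  0.        ,   0.        ,   1.        ]]), 'k1': -0.042922162545726825, 'rvec': array([ 1.24381474,  2.1225737 , -1.07326752]), 'tvec': array([ 0.33751515, -0.21419863,  1.37932057])} 0.0 3.959593 0.004162414965986395
top {'K': array([[405.24286461,   0.        , 284.06228143],
       [  0.        , 405.24286461, 204.58418582],
       [  0.        ,   0.        ,   1.        ]]), 'k1': -0.038495572354072596, 'rvec': array([ 2.20828786, -2.15452308,  0.06537937]), 'tvec': array([-0.06740682,  0.55565034,  1.27678372])} 0.0 2.1758072 0.0038392857142857144
{'K': array([[310.55258302,   0.        , 279.14543332],
       [  0.        , 310.55258302, 207.06845422],
       [  0.        ,   0.        ,   1.        ]]), 'k1': -0.05819539671209016, 'hand_eye': array([[ 1.00583733e-03, -3.27192781e-01,  9.44957074e-01,
        -1.41887779e-01],
       [ 1.27682882e-03, -9.44956362e-01, -3.27193893e-01,
         8.55616767e-02],
       [ 9.99998679e-01,  1.53565226e-03, -5.32703211e-04,
         1.61476955e-03],
       [ 0.00000000e+00,  0.00000000e+00,  0.00000000e+00,
         1.00000000e+00]])}
```

View pics/scene0.png

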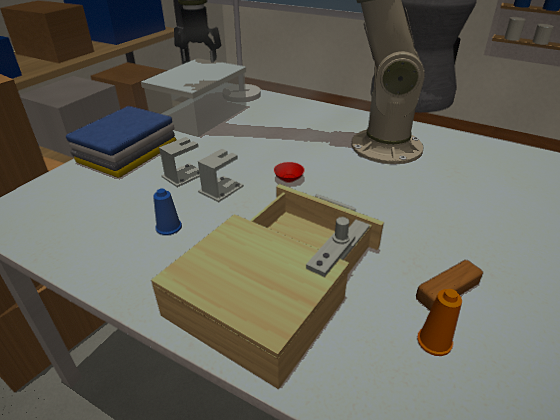

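View pics/top0.png

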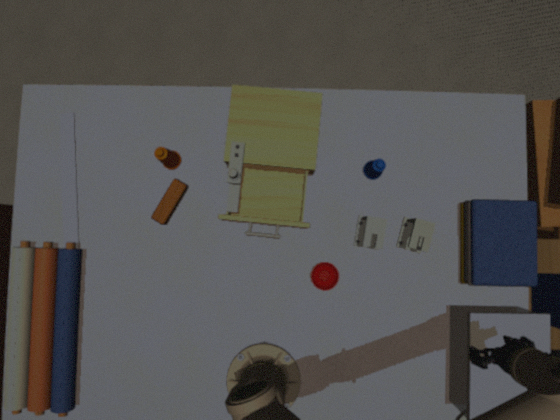

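```bash
cat > h.py <<'E'
import numpy as np,cv2
from scipy.spatial.transform import Rotation as Rn
from workcell import arm, eyes, workorder
def pose(cal,obs=None):
    if 'rvec' in cal:
        R=cv2.Rodrigues(np.array(cal['rvec']))[0].T; return R,-R@np.array(cal['tvec'])
    T=np.array(cal['hand_eye']); Rt=Rn.from_euler('xyz',obs['tcp_rot']).as_matrix()
    return Rt@T[:3,:3], Rt@T[:3,3]+np.array(obs['eef_pos'])
def rays(cal,uv):
    uv=np.asarray(uv,float).reshape(-1,1,2)
    n=cv2.undistortPoints(uv,np.array(cal['K']),np.array([cal['k1'],0,0,0.]))[:,0]
    return np.c_[n,np.ones(len(n))]
def onplane(cal,uv,z,obs=None):
    R,c=pose(cal,obs); d=rays(cal,uv)@R.T
    return c+d*((z-c[2])/d[:,2])[:,None]
def cloud(cal,dep,obs=None):
    R,c=pose(cal,obs); h,w=dep.shape
    uv=np.stack(np.meshgrid(np.arange(w),np.arange(h)),-1).reshape(-1,2)
    P=rays(cal,uv)*dep.reshape(-1,1)
    return (P@R.T+c).reshape(h,w,3)
def proj(cal,P,obs=None):
    R,c=pose(cal,obs); p=(np.asarray(P,float).reshape(-1,3)-c)@R
    return cv2.projectPoints(p,np.zeros(3),np.zeros(3),np.array(cal['K']),np.array([cal['k1'],0,0,0.]))[0][:,0]
def crop(im,x0,y0,x1,y1,s,name):
    c=im[y0:y1,x0:x1,::-1]; c=cv2.resize(c,None,fx=s,fy=s,interpolation=cv2.INTER_CUBIC)
    cv2.imwrite(name,c)
E
python3 - <<'E'
from h import *
a=np.load('pics/top0.npz'); p=a['p'];d=a['d']
q=np.clip(p.astype(float)*1.6,0,255).astype(np.uint8)
crop(q,140,80,440,300,2.6,'pics/topc.png')
cal=eyes.get_calibration('top')
C=cloud(cal,d)
for uv in [(330,330),(120,300),(400,120),(270,120),(235,175),(237,150),(272,200),(168,202),(325,276),(375,165),(166,157),(376,232),(420,232)]:
    print(uv,C[uv[1],uv[0]].round(4))
S=np.load('pics/scene0.npz')
q=np.clip(S['p'].astype(float)*1.3,0,255).astype(np.uint8)
crop(q,140,120,400,290,3,'pics/scc.png')
E
```

```text
(330, 330) [ 0.161  -0.2101 -0.0024]
(120, 300) [ 0.2364  0.4694 -0.0017]
(400, 120) [ 0.8469 -0.4285  0.0021]
(270, 120) [ 0.8087 -0.0053  0.1005]
(235, 175) [0.6294 0.0881 0.1572]
(237, 150) [0.7115 0.0907 0.112 ]
(272, 200) [ 0.5709 -0.0147  0.0195]
(168, 202) [0.5552 0.3148 0.0358]
(325, 276) [ 0.3328 -0.1899  0.0067]
(375, 165) [ 0.6772 -0.3251  0.1041]
(166, 157) [0.6859 0.3049 0.1103]
(376, 232) [ 0.4762 -0.3296  0.1059]
(420, 232) [ 0.4793 -0.463   0.099 ]
```

View pics/topc.png

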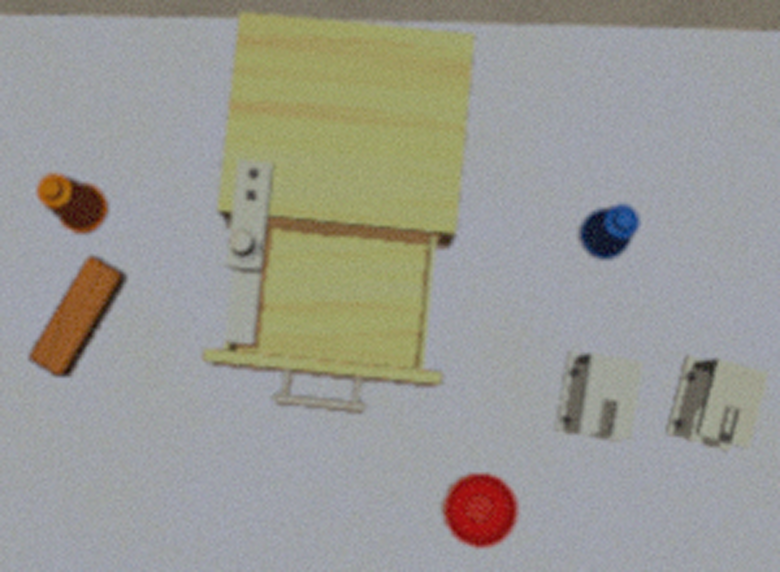

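View pics/scc.png

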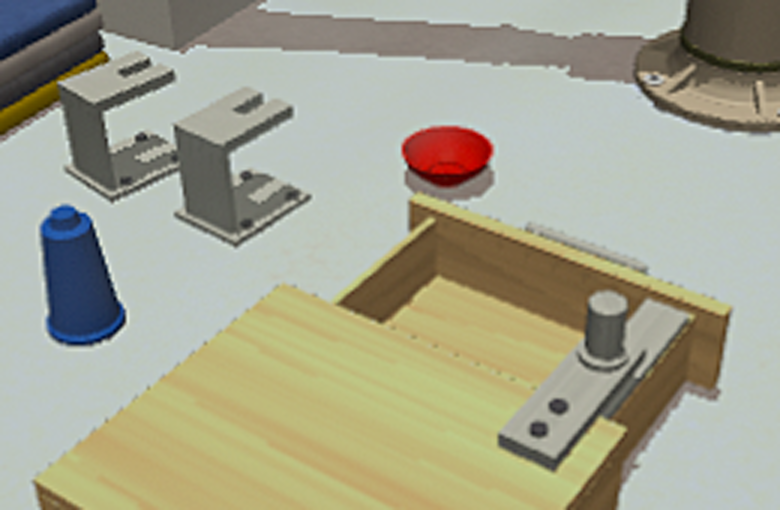

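```bash
cat > m.py <<'E'
from h import *
cl={}
for n in ['top','scene']:
    a=np.load(f'pics/{n}0.npz'); cal=eyes.get_calibration(n); cl[n]=(a['p'],cloud(cal,a['d']))
def rect(n,box,z0,z1,lab,extra=None):
    p,C=cl[n]; X=C[...,0];Y=C[...,1];Z=C[...,2]
    m=(X>box[0])&(X<box[1])&(Y>box[2])&(Y<box[3])&(Z>z0)&(Z<z1)
    k,l,s,_=cv2.connectedComponentsWithStats(m.astype(np.uint8)); 
    m=l==1+np.argmax(s[1:,4])
    P=C[m]; r=cv2.minAreaRect((P[:,:2]*1000).astype(np.float32))
    print(n,lab,m.sum(),'c',np.round(r[0],1),'s',np.round(r[1],1),'a',round(r[2],1),'z',np.median(P[:,2]).round(4),'mean',P.mean(0).round(4))
    return P
for n in cl:
    rect(n,(.6,1,-.3,.25),.09,.106,'cab')
    rect(n,(.5,.8,.05,.15),.106,.118,'strap')
    rect(n,(.5,.8,.0,.2),.145,.165,'pin top')
    rect(n,(.4,.6,.2,.5),.03,.05,'clapper')
    rect(n,(.4,.6,-.4,-.25),.09,.115,'restA')
    rect(n,(.4,.6,-.55,-.4),.09,.115,'restB')
    rect(n,(.4,.55,-.2,.2),.078,.092,'front')
    rect(n,(.4,.55,-.2,.2),.05,.068,'handle')
    rect(n,(.2,.45,-.4,.0),.02,.05,'bowl')
    rect(n,(.6,.8,-.4,-.2),.02,.15,'coneblue')
    rect(n,(.6,.8,.2,.4),.02,.15,'coneor')
E
python3 m.py
```

```text
top cab 6789 c [791.  -15.2] s [281.7 243.2] a 85.8 z 0.1002 mean [ 0.7911 -0.0199  0.1002]
top strap 463 c [675.1  92.9] s [ 40.5 125.4] a 85.6 z 0.1122 mean [0.6818 0.0918 0.1123]
top pin top 64 c [636.9  95.3] s [23.5 23.4] a 62.7 z 0.1574 mean [0.6372 0.0951 0.1573]
top clapper 604 c [551.3 317.2] s [ 51.7 134.2] a 61.7 z 0.0397 mean [0.546  0.3174 0.0394]
top restA 566 c [ 476.5 -325.2] s [61.1 89.6] a 81.4 z 0.1002 mean [ 0.4793 -0.325   0.0999]
top restB 583 c [ 471. -468.] s [62.5 90.5] a 75.5 z 0.1 mean [ 0.4736 -0.4674  0.0997]
top front 452 c [504.1   5.3] s [279.   16.8] a 85.8 z 0.085 mean [0.5032 0.0046 0.0849]
top handle 159 c [474.8   7. ] s [105.2  39.5] a 85.3 z 0.0636 mean [0.467  0.0075 0.0635]
top bowl 246 c [ 335.9 -185.6] s [87.1 84.1] a 26.1 z 0.0287 mean [ 0.3339 -0.188   0.0283]
top coneblue 295 c [ 676.7 -332.4] s [47.8 48.4] a 84.2 z 0.091 mean [ 0.674  -0.3294  0.0781]
top coneor 362 c [695.8 315.9] s [48.2 49.9] a 16.6 z 0.0974 mean [0.6922 0.3105 0.0887]
scene cab 14501 c [759.2  -9.9] s [283.7 305.3] a 85.9 z 0.0995 mean [ 0.8097 -0.0018  0.0994]
scene
[... 236 characters left out ...]
z 0.0394 mean [0.5495 0.325  0.039 ]
scene restA 481 c [ 477.3 -323. ] s [64.6 94.1] a 83.4 z 0.0985 mean [ 0.4832 -0.3199  0.0977]
scene restB 431 c [ 472.5 -463.9] s [65.8 94.5] a 76.4 z 0.0987 mean [ 0.4774 -0.4614  0.0979]
scene front 621 c [504.7   9.6] s [278.1  19.3] a 85.7 z 0.0834 mean [0.5072 0.0176 0.083 ]
scene handle 393 c [508.6 -30.8] s [ 44.9 163.6] a 12.0 z 0.0589 mean [ 0.5112 -0.0373  0.0592]
scene bowl 235 c [ 338.1 -181.6] s [88.4 87.1] a 66.8 z 0.0271 mean [ 0.3315 -0.185   0.0268]
scene coneblue 744 c [ 687.1 -328.1] s [40.7 54.2] a 48.7 z 0.0663 mean [ 0.691  -0.324   0.0661]
scene coneor 1933 c [661.6 304.4] s [139.   52.8] a 23.8 z 0.0677 mean [0.6976 0.3164 0.0721]
```

```bash
cat >> h.py <<'E'
def Rdown(th):  # tool x down, tool z (jaw) horizontal at angle th
    z=np.array([np.cos(th),np.sin(th),0]); x=np.array([0,0,-1.]); return np.c_[x,np.cross(z,x),z]
def plan(pos,th,o=None):
    o=o or arm.get_obs(); R=Rn.from_euler('xyz',o['tcp_rot']).as_matrix()
    print('t',round(o['t'],2),'at',np.round(o['eef_pos'],4),'jawang',np.degrees(np.arctan2(R[1,2],R[0,2])).round(2),'xaxis',R[:,0].round(4),'F',np.round(o['wrist_force'],1),'w',round(o['width'],4),'j',np.round(o['joint_pos'],2))
    if th is None: th=np.arctan2(R[1,2],R[0,2])
    Rt=Rdown(th)
    rv=Rn.from_matrix(R.T@Rt).as_rotvec()
    d=np.array(pos)-np.array(o['eef_pos'])
    print('rotvec',rv.round(4),'dp cm start axes',(R.T@d*100).round(2),'end axes',(Rt.T@d*100).round(2))
    return R,Rt
E
python3 - <<'E'
from h import *
plan([.56,.06,.33],np.radians(85.8))
E
```

```text
t 0.1 at [ 0.1904 -0.5948  0.2303] jawang -72.25 xaxis [-6.0e-04  1.7e-03 -1.0e+00] F [-1.2  0.4 -1.2] w 0.0853 j [ 1.2   0.38  0.02  1.37 -0.01  1.39 -0.05]
rotvec [-2.7585e+00 -5.0000e-04 -2.5000e-03] dp cm start axes [ -9.87  55.16 -51.11] end axes [ -9.97 -32.07  68.01]
```

Request:
drive_tool(
  steps=[
    {"jaw": -1,"dp": [-0.25,5.6,-0.2],"angular": [-0.088,0,0]},
    {"jaw": -1,"dp": [-0.25,5.6,-0.2],"angular": [-0.088,0,0]},
    {"jaw": -1,"dp": [-0.25,5.6,-0.2],"angular": [-0.088,0,0]},
    {"jaw": -1,"dp": [-0.25,5.6,-0.2],"angular": [-0.088,0,0]},
    {"jaw": -1,"dp": [-0.25,5.6,-0.2],"angular": [-0.088,0,0]},
    {"jaw": -1,"dp": [-0.25,5.6,-0.2],"angular": [-0.088,0,0]},
  ],
)

```text
t: 0.85
eef_pos: [0.4724, -0.4157, 0.2457]
tcp_rot: [3.06, 1.57, 2.33]
wrist_force: [1.0, -0.4, 0.7]
width: 0.0856
```

Run:
```python
from h import *
R,Rt=plan([.638,.098,.28],np.radians(-4))
o=arm.get_obs();p,d=eyes.camera('wrist');np.savez('pics/w1.npz',p=p,d=d,o=o);cv2.imwrite('pics/w1.png',p[:,:,::-1])
```

```text
t 0.85 at [ 0.4724 -0.4157  0.2457] jawang -41.83 xaxis [-7.e-04  8.e-04 -1.e+00] F [ 1.  -0.4  0.7] w 0.0856 j [ 0.81  0.4  -0.2   1.32  0.08  1.43 -0.11]
rotvec [-6.603e-01 -1.000e-03 -4.000e-04] dp cm start axes [ -3.4   49.32 -21.92] end axes [-3.43 52.4  12.94]
```

View pics/w1.png

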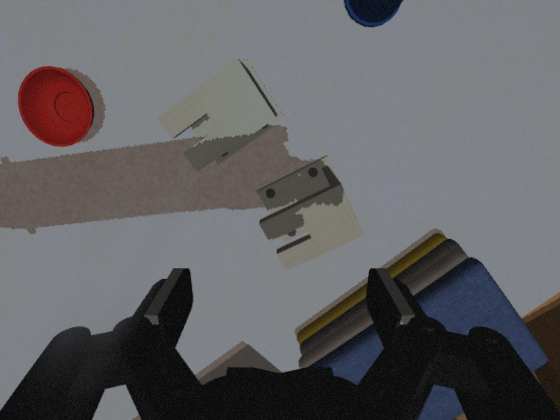

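```bash
cat > w1.py <<'E'
from h import *
a=np.load('pics/w1.npz',allow_pickle=True);o=a['o'].item();C=cloud(eyes.get_calibration('wrist'),a['d'],o)
m=(abs(C[...,2]-.1)<.006)&(C[...,0]<.6)&(C[...,1]>-.40)&(C[...,1]<-.25)
k,l,s,_=cv2.connectedComponentsWithStats(m.astype(np.uint8)); m=l==1+np.argmax(s[1:,4])
P=C[m];r=cv2.minAreaRect((P[:,:2]*1000).astype(np.float32));print(r,np.median(P[:,2]),m.sum())
ys,xs=np.where(m);print(xs.min(),xs.max(),ys.min(),ys.max())
crop(np.clip(a['p']*1.6,0,255).astype(np.uint8),140,40,300,180,4.5,'pics/w1c.png')
E
python3 w1.py
```

```text
((477.6903991699219, -326.4168701171875), (60.453060150146484, 90.91508483886719), 81.78211975097656) 0.09936830143200753 6119
157 276 58 172
```

View pics/w1c.png

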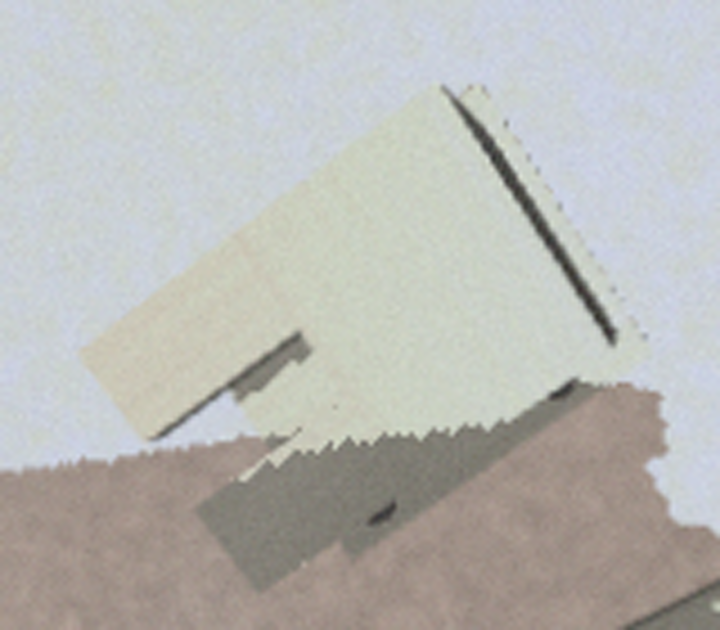

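Request:
drive_tool(
  steps=[
    {"jaw": -1,"dp": [-0.3,5.6,-0.15],"angular": [-0.088,0,0]},
    {"jaw": -1,"dp": [-0.3,5.6,-0.15],"angular": [-0.088,0,0]},
    {"jaw": -1,"dp": [-0.3,5.6,-0.15],"angular": [-0.088,0,0]},
    {"jaw": -1,"dp": [-0.3,5.6,-0.15],"angular": [-0.088,0,0]},
    {"jaw": -1,"dp": [-0.3,5.6,-0.15],"angular": [-0.088,0,0]},
    {"jaw": -1,"dp": [-0.3,5.6,-0.15],"angular": [-0.088,0,0]},
    {"jaw": -1,"dp": [-0.3,5.6,-0.15],"angular": [-0.088,0,0]},
    {"jaw": -1,"dp": [-0.3,5.6,-0.15],"angular": [-0.044,0,0]},
  ],
)

```text
t: 1.9
eef_pos: [0.6415, -0.0109, 0.2697]
tcp_rot: [3.04, 1.57, 2.969]
wrist_force: [0.9, 0.2, -0.6]
width: 0.0854
```

```bash
cat > look.py <<'E'
from h import *
import sys
n=sys.argv[1]
o=arm.get_obs();p,d=eyes.camera('wrist');np.savez(f'pics/{n}.npz',p=p,d=d,o=o)
cv2.imwrite(f'pics/{n}.png',np.clip(p[:,:,::-1]*1.4,0,255).astype(np.uint8))
E
python3 look.py w2
python3 - <<'E'
from h import *
R,Rt=plan([.638,.098,.28],np.radians(-4))
a=np.load('pics/w2.npz',allow_pickle=True);o=a['o'].item();C=cloud(eyes.get_calibration('wrist'),a['d'],o)
def rc(m,n):
    k,l,s,_=cv2.connectedComponentsWithStats(m.astype(np.uint8)); m=l==1+np.argmax(s[1:,4])
    P=C[m];r=cv2.minAreaRect((P[:,:2]*1000).astype(np.float32));print(n,np.round(r[0],1),np.round(r[1],1),round(r[2],1),np.median(P[:,2]),m.sum(), cv2.minEnclosingCircle((P[:,:2]*1000).astype(np.float32)))
Z=C[...,2];X=C[...,0];Y=C[...,1]
rc((abs(Z-.158)<.006)&(abs(Y-.1)<.05)&(abs(X-.64)<.05),'pin')
rc((abs(Z-.112)<.003)&(abs(Y-.1)<.05)&(abs(X-.67)<.1),'strap')
rc((abs(Z-.085)<.003)&(X<.56),'front')
rc((Z<.07)&(Z>.055)&(X<.49)&(X>.4),'handle')
E
```

```text
t 1.95 at [6.411e-01 3.000e-04 2.704e-01] jawang -3.34 xaxis [-5.0e-04  6.2e-03 -1.0e+00] F [-1.   7.8  0.4] w 0.0854 j [ 0.27  0.45 -0.48  1.23  0.19  1.51 -0.24]
rotvec [ 0.0115 -0.0009 -0.0061] dp cm start axes [-0.9   9.74 -0.88] end axes [-0.96  9.72 -0.99]
pin [639.4  97. ] [25.1 25.4] 83.1 0.15704849814719446 945 ((639.283447265625, 97.13042449951172), 12.92785930633545)
strap [676.4  94.4] [ 40.1 125.7] 86.1 0.11137848618036505 5192 ((676.4236450195312, 94.8089828491211), 65.19817352294922)
front [505.3  11.4] [271.6  16.5] 85.9 0.08437881459261104 3389 ((502.83599853515625, 11.55240249633789), 135.893798828125)
handle [472.2  10.3] [109.2  30.8] 87.1 0.06366613047696781 1166 ((462.77130126953125, 10.752349853515625), 54.624359130859375)
```

View pics/w2.png

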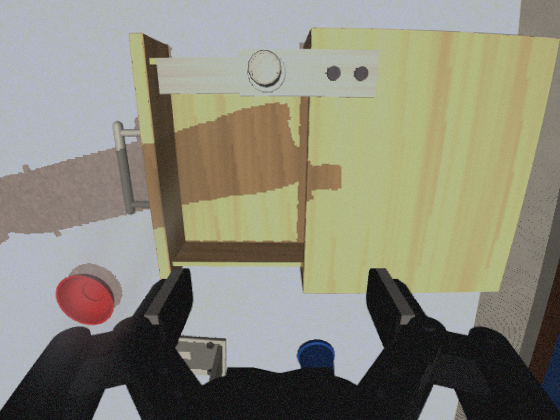

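Request:
drive_tool(
  steps=[
    {"jaw": -1,"dp": [0.5,3.2,-0.3],"angular": [0.006,0,0]},
    {"jaw": -1,"dp": [1.5,3.2,-0.3],"angular": [0.006,0,0]},
    {"jaw": -1,"dp": [2,3.2,-0.3],"angular": [0,0,0]},
    {"jaw": -1,"dp": [2,0,0],"angular": [0,0,0]},
    {"jaw": -1,"dp": [0,0,0],"angular": [0,0,0]},
    {"jaw": -1,"dp": [0,0,0],"angular": [0,0,0]},
  ],
)

```text
t: 2.7
eef_pos: [0.6405, 0.0831, 0.211]
tcp_rot: [-0.223, 1.57, -0.31]
wrist_force: [0.3, 0.2, 0.4]
width: 0.0852
```

```bash
python3 - <<'E'
from h import *
plan([.639,.0973,.119],np.radians(-4))
E
python3 look.py w3;python3 - <<'E'
from h import *
a=np.load('pics/w3.npz',allow_pickle=True);o=a['o'].item();C=cloud(eyes.get_calibration('wrist'),a['d'],o)
def rc(m,n):
    k,l,s,_=cv2.connectedComponentsWithStats(m.astype(np.uint8)); m=l==1+np.argmax(s[1:,4])
    P=C[m];print(n,cv2.minAreaRect((P[:,:2]*1000).astype(np.float32)),np.median(P[:,2]),m.sum(), cv2.minEnclosingCircle((P[:,:2]*1000).astype(np.float32)))
Z=C[...,2];X=C[...,0];Y=C[...,1]
rc((abs(Z-.158)<.006)&(abs(Y-.1)<.03)&(abs(X-.64)<.03),'pin')
E
```

```text
t 2.7 at [0.6405 0.0831 0.211 ] jawang -4.95 xaxis [ 5.e-04 -2.e-04 -1.e+00] F [0.3 0.2 0.4] w 0.0852 j [ 0.15  0.48 -0.49  1.32  0.22  1.39 -0.41]
rotvec [-0.0166  0.0006  0.0001] dp cm start axes [ 9.2   1.4  -0.27] end axes [ 9.2   1.41 -0.25]
pin ((639.5135498046875, 97.53363037109375), (24.599023818969727, 25.076595306396484), 46.29124069213867) 0.15710049372506954 1081 ((639.3687133789062, 97.22398376464844), 12.87358570098877)
```

View pics/w3.png

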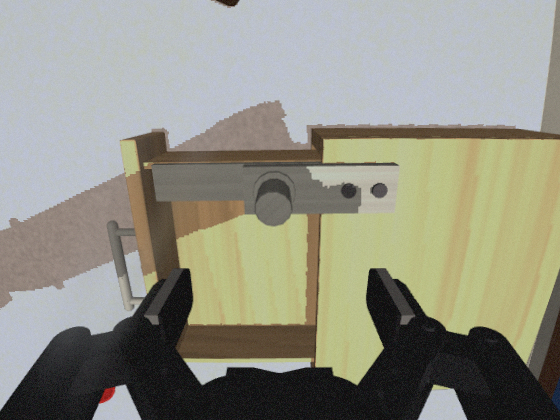

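Request:
drive_tool(
  steps=[
    {"jaw": -1,"dp": [1,1.4,-0.2],"angular": [-0.016,0,0]},
    {"jaw": -1,"dp": [2,0,0]},
    {"jaw": -1,"dp": [2.2,0,0]},
    {"jaw": -1,"dp": [2,0,0]},
    {"jaw": -1,"dp": [1.2,0,0]},
    {"jaw": -1,"dp": [0.8,0,0]},
    {"jaw": -1,"dp": [0,0,0]},
  ],
)

```text
$.steps[1]: bad value
```

```bash
python3 look.py w4
python3 - <<'E'
from h import *
plan([.6395,.0973,.119],np.radians(-4))
E
```

```text
t 2.8 at [0.6407 0.0834 0.2115] jawang -4.95 xaxis [ 1.7e-03  1.0e-04 -1.0e+00] F [ 0.2 -0.2  0.3] w 0.0856 j [ 0.15  0.48 -0.49  1.32  0.22  1.39 -0.41]
rotvec [-0.0165  0.0016 -0.0003] dp cm start axes [ 9.25  1.38 -0.26] end axes [ 9.25  1.38 -0.22]
```

View pics/w4.png

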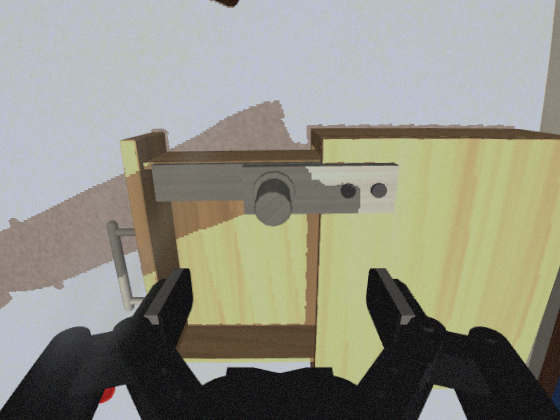

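The view is unchanged (pin at pixel (273,205)): the call was refused because rows need all fields. Resending.

Request:
drive_tool(
  steps=[
    {"jaw": -1,"dp": [1,1.4,-0.2],"angular": [-0.016,0,0]},
    {"jaw": -1,"dp": [2,0,0],"angular": [0,0,0]},
    {"jaw": -1,"dp": [2.2,0,0],"angular": [0,0,0]},
    {"jaw": -1,"dp": [2,0,0],"angular": [0,0,0]},
    {"jaw": -1,"dp": [1.2,0,0],"angular": [0,0,0]},
    {"jaw": -1,"dp": [0.8,0,0],"angular": [0,0,0]},
    {"jaw": -1,"dp": [0,0,0],"angular": [0,0,0]},
  ],
)

```text
t: 3.68
eef_pos: [0.6391, 0.0984, 0.1181]
tcp_rot: [3.035, 1.57, 2.966]
wrist_force: [-0.5, 0.0, 0.3]
width: 0.0857
```

```bash
python3 look.py w5
python3 - <<'E'
from h import *
plan([.6395,.0973,.119],np.radians(-4))
E
```

```text
t 3.73 at [0.6395 0.0984 0.1187] jawang -3.94 xaxis [ 4.e-04  3.e-04 -1.e+00] F [-1.5 -0.5 -0.3] w 0.0853 j [ 0.13  0.55 -0.48  1.44  0.26  1.22 -0.45]
rotvec [ 0.001   0.0004 -0.0003] dp cm start axes [-0.03 -0.11  0.01] end axes [-0.03 -0.11  0.01]
```

View pics/w5.png

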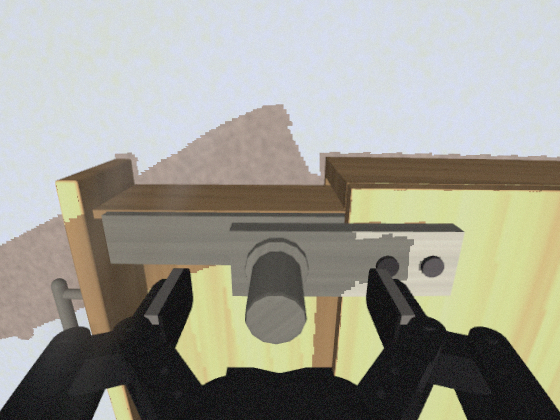

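The pin's grip (top at pixel (276,320)) stands between the pads, about centred. Closing.

Request:
drive_tool(
  steps=[
    {"jaw": 1,"dp": [0,0,0],"angular": [0,0,0]},
    {"jaw": 1,"dp": [0,0,0],"angular": [0,0,0]},
    {"jaw": 1,"dp": [0,0,0],"angular": [0,0,0]},
    {"jaw": 1,"dp": [0,0,0],"angular": [0,0,0]},
    {"jaw": 1,"dp": [0,0,0],"angular": [0,0,0]},
    {"jaw": 1,"dp": [0,0,0],"angular": [0,0,0]},
  ],
)

```text
t: 4.47
eef_pos: [0.6389, 0.0983, 0.1188]
tcp_rot: [-2.927, 1.57, -2.996]
wrist_force: [-4.2, -0.8, 5.6]
width: 0.0246
```

Run:
```python
from h import *
plan([.6395,.0973,.119],np.radians(-4))
```

```text
t 4.47 at [0.6389 0.0983 0.1188] jawang -3.94 xaxis [-5.e-04 -1.e-04 -1.e+00] F [-4.2 -0.8  5.6] w 0.0246 j [ 0.13  0.55 -0.48  1.44  0.26  1.22 -0.45]
rotvec [ 0.001  -0.0004  0.0001] dp cm start axes [-0.02 -0.1   0.06] end axes [-0.02 -0.1   0.06]
```

Request:
drive_tool(
  steps=[
    {"jaw": 1,"dp": [-0.5,0,0],"angular": [0,0,0]},
    {"jaw": 1,"dp": [-0.8,0,0],"angular": [0,0,0]},
    {"jaw": 1,"dp": [-1,0,0],"angular": [0,0,0]},
    {"jaw": 1,"dp": [-1.2,0,0],"angular": [0,0,0]},
    {"jaw": 1,"dp": [-1.5,0,0],"angular": [0,0,0]},
    {"jaw": 1,"dp": [-1.5,0,0],"angular": [0,0,0]},
    {"jaw": 1,"dp": [-1.5,0,0],"angular": [0,0,0]},
    {"jaw": 1,"dp": [-1.5,0,0],"angular": [0,0,0]},
    {"jaw": 1,"dp": [0,0,0],"angular": [0,0,0]},
  ],
)

```text
t: 5.6
eef_pos: [0.6402, 0.0985, 0.2153]
tcp_rot: [0.273, 1.568, 0.204]
wrist_force: [-0.1, 0.4, -1.7]
width: 0.0245
```

```bash
python3 look.py w6
python3 - <<'E'
from h import *
plan([.40,-.316,.19],np.radians(-8.2))
p,d=eyes.camera('scene'); crop(p,270,100,450,300,3.5,'pics/s6.png')
E
```

```text
t 5.65 at [0.6397 0.0983 0.214 ] jawang -3.95 xaxis [ 1.4e-03  3.0e-04 -1.0e+00] F [-0.3 -0.  -2.4] w 0.0247 j [ 0.13  0.49 -0.49  1.31  0.23  1.4  -0.42]
rotvec [ 0.0741  0.0013 -0.0004] dp cm start axes [  2.36 -42.99 -21.06] end axes [  2.4  -44.43 -17.81]
```

View pics/w6.png

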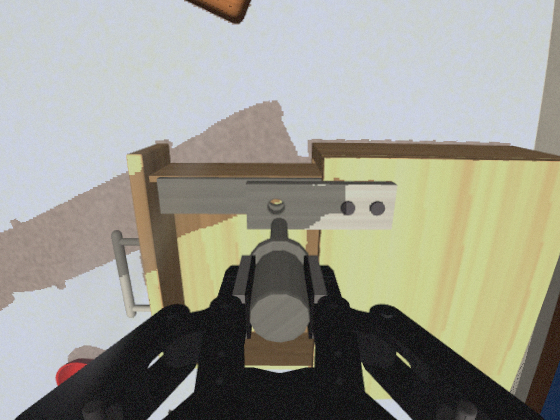

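View pics/s6.png

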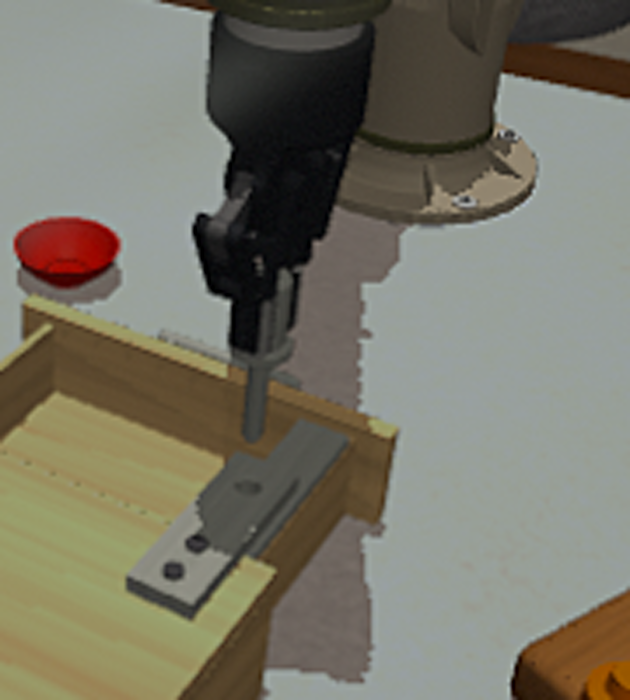

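Request:
drive_tool(
  steps=[
    {"jaw": 1,"dp": [0,-2,-1],"angular": [0,0,0]},
    {"jaw": 1,"dp": [0,-4,-2],"angular": [0,0,0]},
    {"jaw": 1,"dp": [0,-4,-2],"angular": [0,0,0]},
    {"jaw": 1,"dp": [0,-4,-2],"angular": [0,0,0]},
    {"jaw": 1,"dp": [0,-4,-2],"angular": [0,0,0]},
    {"jaw": 1,"dp": [0,-4,-2],"angular": [0,0,0]},
    {"jaw": 1,"dp": [0,-4,-2],"angular": [0,0,0]},
    {"jaw": 1,"dp": [0,-4,-2],"angular": [0,0,0]},
    {"jaw": 1,"dp": [0,-4,-2],"angular": [0,0,0]},
    {"jaw": 1,"dp": [0,-4,-2],"angular": [0,0,0]},
    {"jaw": 1,"dp": [0,-2.9,-1.2],"angular": [0.037,0,0]},
    {"jaw": 1,"dp": [0,0,0],"angular": [0.037,0,0]},
  ],
)

```text
t: 7.2
eef_pos: [0.408, -0.2984, 0.2127]
tcp_rot: [-3.039, 1.57, 3.094]
wrist_force: [0.8, -0.5, -3.4]
width: 0.025
```

Request:
drive_tool(
  steps=[
    {"jaw": 1,"dp": [0,0,0],"angular": [0,0,0]},
    {"jaw": 1,"dp": [0,0,0],"angular": [0,0,0]},
  ],
)

```text
t: 7.45
eef_pos: [0.4105, -0.2946, 0.2132]
tcp_rot: [1.439, 1.57, 1.299]
wrist_force: [-0.4, 0.2, -2.5]
width: 0.0245
```

```bash
python3 look.py w7
python3 - <<'E'
from h import *
plan([.3983,-.3146,.11],np.radians(-8.2))
a=np.load('pics/w7.npz',allow_pickle=True);o=a['o'].item();C=cloud(eyes.get_calibration('wrist'),a['d'],o)
def rc(m,n):
    k,l,s,_=cv2.connectedComponentsWithStats(m.astype(np.uint8)); m=l==1+np.argmax(s[1:,4])
    P=C[m];print(n,cv2.minAreaRect((P[:,:2]*1000).astype(np.float32)),np.median(P[:,2]),m.sum(), cv2.minEnclosingCircle((P[:,:2]*1000).astype(np.float32)));return m
Z=C[...,2];X=C[...,0];Y=C[...,1]
rc((abs(Z-.1)<.004)&(abs(Y+.326)<.06)&(abs(X-.48)<.06),'rest')
m=rc((abs(Z-.25)<.01)&(abs(Y+.316)<.05)&(abs(X-.40)<.05),'pintop')
for z in (.235,.225,.215,.205,.2): 
    mm=(abs(Z-z)<.005)&(abs(Y+.316)<.05)&(abs(X-.40)<.05); print(z,mm.sum())
p,d=eyes.camera('scene'); crop(p,130,60,330,230,3.5,'pics/s7.png')
E
```

```text
t 7.5 at [ 0.4104 -0.2947  0.2132] jawang -8.04 xaxis [ 1.e-04  5.e-04 -1.e+00] F [ 0.1 -0.2 -1.7] w 0.0243 j [ 0.81  0.15 -0.28  1.71  0.04  1.29  0.38]
rotvec [ 0.0028  0.0001 -0.0005] dp cm start axes [10.32 -2.15 -0.92] end axes [10.32 -2.14 -0.91]
rest ((478.1773986816406, -326.25225830078125), (60.60588836669922, 90.13426971435547), 81.4991226196289) 0.09910703726272296 5563 ((478.6746826171875, -325.38043212890625), 52.73942947387695)
pintop ((412.6251220703125, -294.8700866699219), (26.82331657409668, 68.37129974365234), 81.97440338134766) 0.2513087711739887 5674 ((413.5076904296875, -288.610595703125), 34.18577194213867)
0.235 1342
0.225 1119
0.215 957
0.205 145
0.2 0
```

View pics/w7.png

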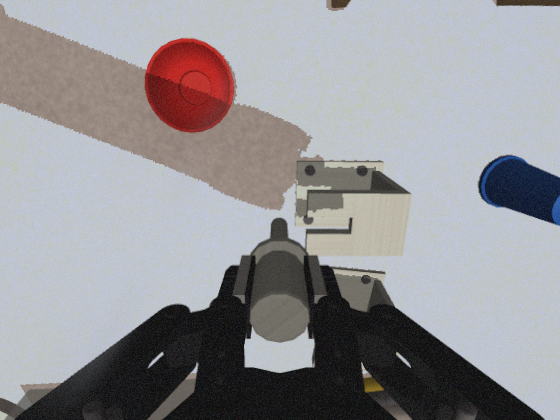

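View pics/s7.png

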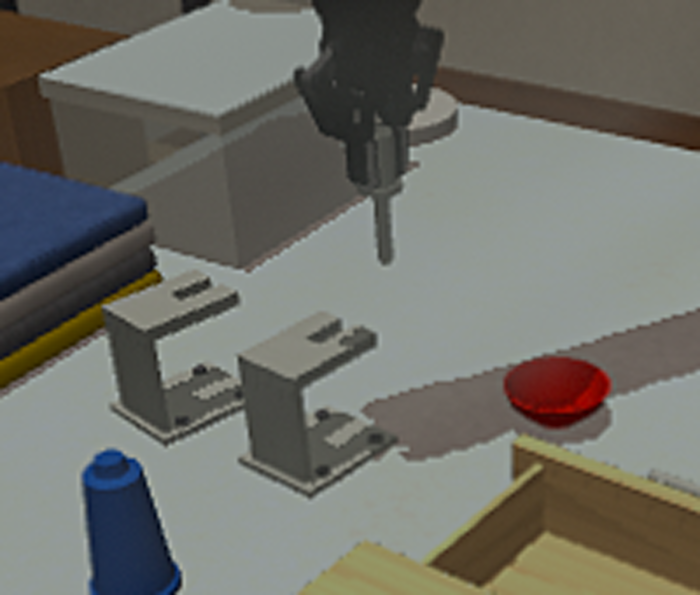

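Run:
```python
from h import *
a=np.load('pics/w7.npz',allow_pickle=True);o=a['o'].item();cal=eyes.get_calibration('wrist');C=cloud(cal,a['d'],o)
crop(np.clip(a['p']*1.6,0,255).astype(np.uint8),220,200,340,360,4.5,'pics/w7c.png')
print(proj(cal,[o['eef_pos']+np.array([0,0,.0392])],o))
for v in range(285,345,6):
    print(v,[ (u,round(C[v,u,2],4)) for u in (250,265,280,295,310)])
```

```text
[[274.27501245 319.3978912 ]]
285 [(250, np.float64(0.242)), (265, np.float64(0.2436)), (280, np.float64(0.2452)), (295, np.float64(0.2419)), (310, np.float64(0.2433))]
291 [(250, np.float64(0.2436)), (265, np.float64(0.2486)), (280, np.float64(0.2497)), (295, np.float64(0.2475)), (310, np.float64(0.2479))]
297 [(250, np.float64(0.2451)), (265, np.float64(0.2506)), (280, np.float64(0.2512)), (295, np.float64(0.2517)), (310, np.float64(0.2491))]
303 [(250, np.float64(0.2457)), (265, np.float64(0.2506)), (280, np.float64(0.2519)), (295, np.float64(0.2515)), (310, np.float64(0.2504))]
309 [(250, np.float64(0.2501)), (265, np.float64(0.252)), (280, np.float64(0.2515)), (295, np.float64(0.2514)), (310, np.float64(0.2502))]
315 [(250, np.float64(0.2505)), (265, np.float64(0.2517)), (280, np.float64(0.2522)), (295, np.float64(0.2519)), (310, np.float64(0.2497))]
321 [(250, np.float64(0.2512)), (265, np.float64(0.2519)), (280, np.float64(0.2521)), (295, np.float64(0.2517)), (310, np.float64(0.2491))]
327 [(250, np.float64(0.2488)), (265, np.float64(0.2506)), (280, np.float64(0.2517)), (295, np.float64(0.2512)), (310, np.float64(0.2497))]
333 [(250, np.float64(0.2501)), (265, np.float64(0.2525)), (280, np.float64(0.2515)), (295, np.float64(0.2522)), (310, np.float64(0.2497))]
339 [(250, np.float64(-0.0004)), (265, np.float64(0.0004)), (280, np.float64(0.2521)), (295, np.float64(-0.0018)), (310, np.float64(-0.0002))]
```

View pics/w7c.png

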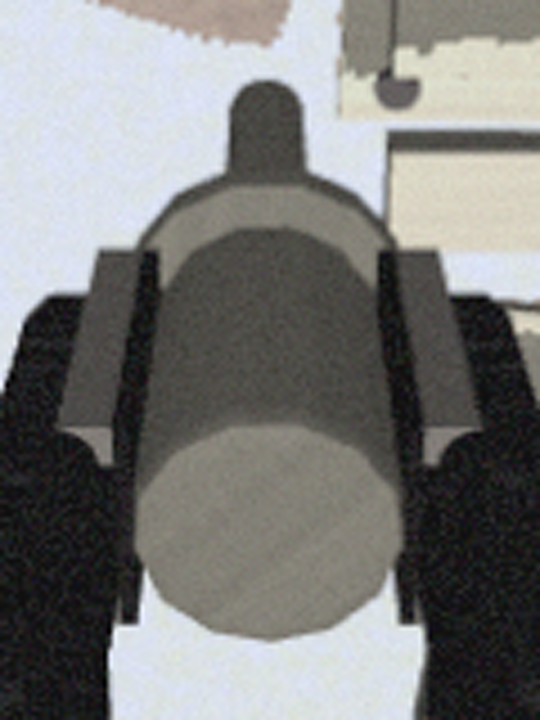

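Request:
drive_tool(
  steps=[
    {"jaw": 1,"dp": [0.5,-2.1,-0.6],"angular": [0.004,0,0]},
    {"jaw": 1,"dp": [2,0,0],"angular": [0,0,0]},
    {"jaw": 1,"dp": [2.5,0,0],"angular": [0,0,0]},
    {"jaw": 1,"dp": [2.5,0,0],"angular": [0,0,0]},
    {"jaw": 1,"dp": [1.6,0,0],"angular": [0,0,0]},
    {"jaw": 1,"dp": [1,0,0],"angular": [0,0,0]},
    {"jaw": 1,"dp": [0,0,0],"angular": [0,0,0]},
    {"jaw": 1,"dp": [0,0,0],"angular": [0,0,0]},
  ],
)

```text
t: 8.55
eef_pos: [0.4012, -0.3162, 0.1132]
tcp_rot: [-0.459, 1.569, -0.606]
wrist_force: [-0.3, -0.0, -2.2]
width: 0.0244
```

```bash
python3 look.py w8
python3 - <<'E'
from h import *
plan([.4018,-.3146,.111],np.radians(-8.3))
a=np.load('pics/w8.npz',allow_pickle=True)
crop(np.clip(a['p']*1.6,0,255).astype(np.uint8),200,130,460,360,3,'pics/w8c.png')
p,d=eyes.camera('scene'); np.savez('pics/s8.npz',p=p,d=d);crop(p,160,100,300,210,5,'pics/s8.png')
E
```

```text
t 8.6 at [ 0.4012 -0.3162  0.1132] jawang -8.42 xaxis [ 1.3e-03 -9.0e-04 -1.0e+00] F [ 0.1  0.2 -2.8] w 0.0245 j [ 0.83  0.25 -0.25  1.83  0.07  1.07  0.4 ]
rotvec [-0.0021  0.0014  0.0007] dp cm start axes [0.22 0.17 0.03] end axes [0.22 0.17 0.03]
```

View pics/w8c.png

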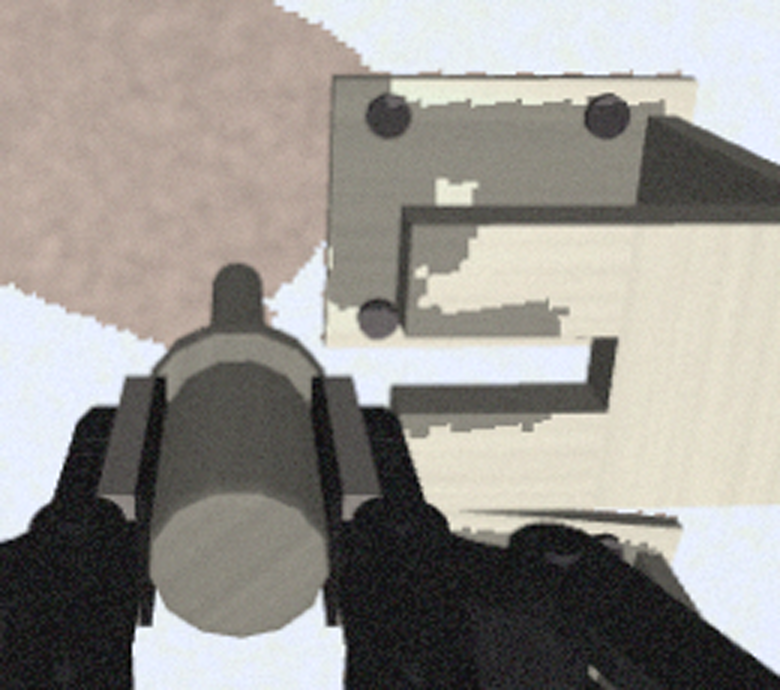

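View pics/s8.png

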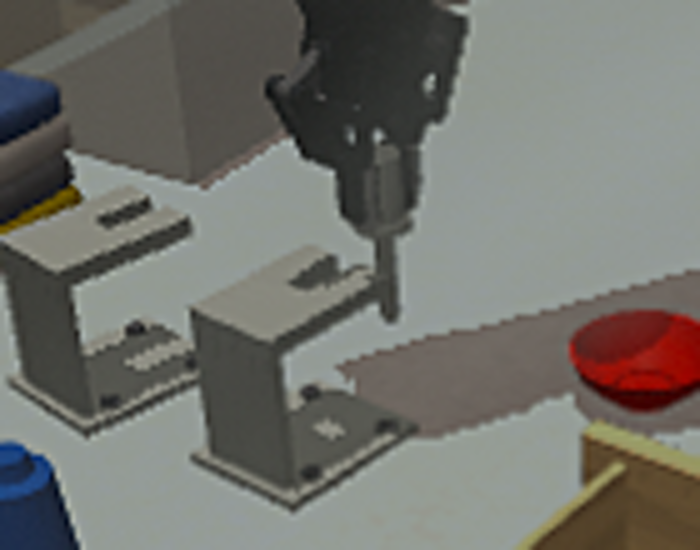

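Run:
```python
from h import *
a=np.load('pics/w8.npz',allow_pickle=True);o=a['o'].item();cal=eyes.get_calibration('wrist')
q=lambda L:[(200+x/3,130+y/3) for x,y in L]
R=Rn.from_euler('xyz',o['tcp_rot']).as_matrix();e=np.array(o['eef_pos'])
def loc(P): 
    d=(P-e)@R; return (d[:,[2,1]]*1000).round(1)   # tool z, tool y in mm
print('notch (upper-in, lower-in, lower-mouth, upper front)',loc(onplane(cal,q([(617,338),(608,412),(391,412)]),.0995,o)).tolist())
print('plate corners up-mouth, lower-right', loc(onplane(cal,q([(405,225),(405,335)]),.0995,o)).tolist())
tz=e[2]
print('collar top arc',loc(onplane(cal,q([(238,328)]),tz-.0008,o)).tolist())
print('grip top L R T B',loc(onplane(cal,q([(150,562),(331,562),(240,492),(240,636)]),tz+.0392,o)).tolist())
print('shank tip near',loc(onplane(cal,q([(237,263),(211,300),(264,300)]),tz-.0668,o)).tolist())
```

```text
notch (upper-in, lower-in, lower-mouth, upper front) [[72.4, 8.8], [72.9, -6.8], [31.1, -6.6]]
plate corners up-mouth, lower-right [[31.4, 30.9], [32.7, 9.6]]
collar top arc [[2.0, 16.9]]
grip top L R T B [[-9.8, 1.0], [14.5, 1.0], [2.3, 12.2], [2.3, -11.6]]
shank tip near [[1.7, 3.4], [-4.6, -6.3], [8.3, -6.3]]
```

Request:
drive_tool(
  steps=[
    {"jaw": 1,"dp": [0.2,0.11,0.5],"angular": [0,0.001,0]},
    {"jaw": 1,"dp": [0.1,0,1],"angular": [0,0,0]},
    {"jaw": 1,"dp": [0,0,1],"angular": [0,0,0]},
    {"jaw": 1,"dp": [0,0,1],"angular": [0,0,0]},
    {"jaw": 1,"dp": [0,0,1],"angular": [0,0,0]},
    {"jaw": 1,"dp": [0,0,0.8],"angular": [0,0,0]},
    {"jaw": 1,"dp": [0,0,0.6],"angular": [0,0,0]},
    {"jaw": 1,"dp": [0,0,0],"angular": [0,0,0]},
  ],
)

```text
t: 9.65
eef_pos: [0.4596, -0.3233, 0.1092]
tcp_rot: [2.935, 1.57, 2.788]
wrist_force: [-0.2, 0.4, -1.9]
width: 0.0245
```

```bash
python3 look.py w9
python3 - <<'E'
from h import *
plan([.4651,-.3238,.1068],np.radians(-8.3))
a=np.load('pics/w9.npz',allow_pickle=True)
crop(np.clip(a['p']*1.6,0,255).astype(np.uint8),200,130,460,360,3,'pics/w9c.png')
E
```

```text
t 9.7 at [ 0.4592 -0.3233  0.1092] jawang -8.41 xaxis [-1.2e-03  3.0e-04 -1.0e+00] F [-0.3  0.7 -1.7] w 0.0248 j [ 0.77  0.35 -0.26  1.7   0.1   1.1   0.33]
rotvec [-0.0019 -0.0012 -0.0002] dp cm start axes [0.24 0.04 0.59] end axes [0.24 0.04 0.59]
```

View pics/w9c.png

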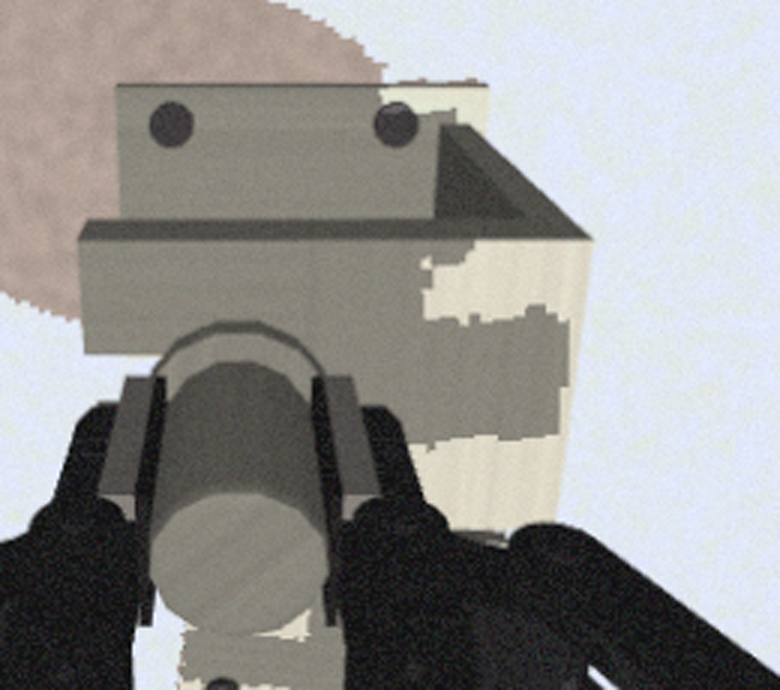

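Request:
drive_tool(
  steps=[
    {"jaw": 1,"dp": [0,0,0.25],"angular": [0,0,0]},
    {"jaw": 1,"dp": [0,0,0.2],"angular": [0,0,0]},
    {"jaw": 1,"dp": [0,0,0.1],"angular": [0,0,0]},
    {"jaw": 1,"dp": [0,0,0],"angular": [0,0,0]},
    {"jaw": 1,"dp": [0,0,0],"angular": [0,0,0]},
  ],
)

```text
t: 10.32
eef_pos: [0.4646, -0.3242, 0.1092]
tcp_rot: [3.046, 1.57, 2.899]
wrist_force: [-0.8, -0.3, -2.1]
width: 0.0247
```

Request:
drive_tool(
  steps=[
    {"jaw": 1,"dp": [0,0,0.1],"angular": [0,0,0]},
    {"jaw": 1,"dp": [0,0,0],"angular": [0,0,0]},
  ],
)

```text
t: 10.58
eef_pos: [0.4657, -0.3243, 0.1093]
tcp_rot: [3.085, 1.57, 2.938]
wrist_force: [0.6, -0.5, -2.5]
width: 0.0247
```

Request:
drive_tool(
  steps=[
    {"jaw": 1,"dp": [0,0,0.1],"angular": [0,0,0]},
    {"jaw": 1,"dp": [0,0,0],"angular": [0,0,0]},
  ],
)

```text
t: 10.82
eef_pos: [0.4659, -0.3244, 0.1091]
tcp_rot: [3.038, 1.568, 2.891]
wrist_force: [-4.1, 1.7, 0.9]
width: 0.0246
```

Request:
drive_tool(
  steps=[
    {"jaw": 1,"dp": [0.15,0,0],"angular": [0,0,0]},
    {"jaw": 1,"dp": [0.1,0,0],"angular": [0,0,0]},
    {"jaw": 1,"dp": [0,0,0],"angular": [0,0,0]},
  ],
)

```text
t: 11.2
eef_pos: [0.4658, -0.3246, 0.1068]
tcp_rot: [-3.109, 1.569, 3.027]
wrist_force: [-6.3, 2.9, 1.7]
width: 0.0244
```

Request:
drive_tool(
  steps=[
    {"jaw": 1,"dp": [0.08,0,0],"angular": [0,0,0]},
    {"jaw": 1,"dp": [0,0,0],"angular": [0,0,0]},
  ],
)

```text
t: 11.45
eef_pos: [0.4659, -0.3246, 0.1068]
tcp_rot: [-2.973, 1.569, -3.12]
wrist_force: [-8.2, 2.1, 8.1]
width: 0.0247
```

Request:
drive_tool(
  steps=[
    {"jaw": 0.2,"dp": [0,0,0],"angular": [0,0,0]},
    {"jaw": 0,"dp": [0,0,0],"angular": [0,0,0]},
    {"jaw": -0.3,"dp": [0,0,0],"angular": [0,0,0]},
    {"jaw": -0.6,"dp": [0,0,0],"angular": [0,0,0]},
    {"jaw": -0.6,"dp": [-0.5,0,0],"angular": [0,0,0]},
    {"jaw": -0.6,"dp": [-2,0,0],"angular": [0,0,0]},
    {"jaw": -0.6,"dp": [-3,0,0],"angular": [0,0,0]},
    {"jaw": -0.6,"dp": [-3,0,0],"angular": [0,0,0]},
    {"jaw": -1,"dp": [-2,0,0],"angular": [0,0,0]},
    {"jaw": -1,"dp": [0,0,0],"angular": [0,0,0]},
  ],
)

```text
t: 12.7
eef_pos: [0.4677, -0.325, 0.213]
tcp_rot: [-0.575, 1.568, -0.722]
wrist_force: [-0.5, 0.9, -0.6]
width: 0.0857
```

```bash
python3 look.py w10
python3 - <<'E'
from h import *
plan([.551,.319,.25],np.radians(61.5))
a=np.load('pics/w10.npz',allow_pickle=True);o=a['o'].item();C=cloud(eyes.get_calibration('wrist'),a['d'],o)
X,Y,Z=C[...,0],C[...,1],C[...,2]
def rc(m,n):
    k,l,s,_=cv2.connectedComponentsWithStats(m.astype(np.uint8)); m=l==1+np.argmax(s[1:,4])
    P=C[m];r=cv2.minAreaRect((P[:,:2]*1000).astype(np.float32));print(n,r,np.median(P[:,2]),m.sum())
near=(abs(Y+.325)<.06)&(abs(X-.48)<.06)
rc(near&(abs(Z-.146)<.005),'pintop'); rc(near&(abs(Z-.1)<.004),'plate')
p,d=eyes.camera('scene'); np.savez('pics/s10.npz',p=p,d=d);crop(p,160,100,300,210,5,'pics/s10.png')
E
```

```text
t 12.75 at [ 0.467  -0.3246  0.2115] jawang -8.42 xaxis [ 2.e-04 -6.e-04 -1.e+00] F [ 0.6 -0.6 -0.3] w 0.0852 j [ 0.77  0.29 -0.27  1.55  0.08  1.31  0.34]
rotvec [-1.2203e+00 -1.0000e-04  7.0000e-04] dp cm start axes [-3.89 64.9  -1.11] end axes [-3.85 23.33 60.57]
pintop ((467.4739074707031, -325.404052734375), (24.793684005737305, 24.789941787719727), 43.689945220947266) 0.1451747426827889 902
plate ((478.22613525390625, -326.8340148925781), (60.770442962646484, 90.19344329833984), 81.87604522705078) 0.09932822298526109 4474
```

View pics/w10.png

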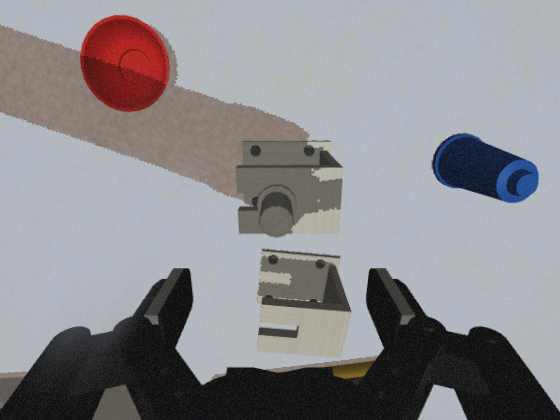

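View pics/s10.png

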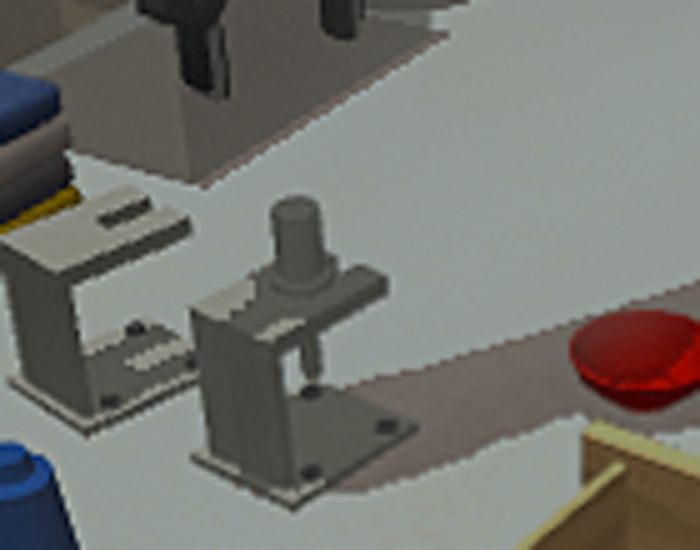

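Request:
drive_tool(
  steps=[
    {"jaw": -1,"dp": [-1,2.5,0],"angular": [0,0,0]},
    {"jaw": -1,"dp": [-1,5,0],"angular": [0,0,0]},
    {"jaw": -1,"dp": [-1,5,0],"angular": [0,0,0]},
    {"jaw": -1,"dp": [0,5,0],"angular": [0,0,0]},
    {"jaw": -1,"dp": [0,5,0],"angular": [0,0,0]},
    {"jaw": -1,"dp": [0,5,0],"angular": [0,0,0]},
    {"jaw": -1,"dp": [0,5,0],"angular": [0,0,0]},
    {"jaw": -1,"dp": [0,5,0],"angular": [0,0,0]},
    {"jaw": -1,"dp": [0,5,0],"angular": [0,0,0]},
    {"jaw": -1,"dp": [0,5,0],"angular": [0,0,0]},
    {"jaw": -1,"dp": [0,5,0],"angular": [0,0,0]},
    {"jaw": -1,"dp": [0,3,0],"angular": [0,0,0]},
  ],
)

```text
t: 14.3
eef_pos: [0.547, 0.2274, 0.2394]
tcp_rot: [3.116, 1.567, 2.972]
wrist_force: [0.9, 0.1, 0.7]
width: 0.0858
```

Request:
drive_tool(
  steps=[
    {"jaw": -1,"dp": [0,0,0],"angular": [-0.15,0,0]},
    {"jaw": -1,"dp": [0,0,0],"angular": [-0.175,0,0]},
    {"jaw": -1,"dp": [0,0,0],"angular": [-0.175,0,0]},
    {"jaw": -1,"dp": [0,0,0],"angular": [-0.175,0,0]},
    {"jaw": -1,"dp": [0,0,0],"angular": [-0.175,0,0]},
    {"jaw": -1,"dp": [0,0,0],"angular": [-0.175,0,0]},
    {"jaw": -1,"dp": [0,0,0],"angular": [-0.15,0,0]},
    {"jaw": -1,"dp": [0,0,0],"angular": [-0.05,0,0]},
    {"jaw": -1,"dp": [0,0,0],"angular": [0,0,0]},
    {"jaw": -1,"dp": [0,0,0],"angular": [0,0,0]},
  ],
)

```text
t: 15.55
eef_pos: [0.5478, 0.2244, 0.2403]
tcp_rot: [2.082, 1.569, -3.124]
wrist_force: [-0.2, 0.1, 0.5]
width: 0.0855
```

```bash
python3 look.py w11
python3 - <<'E'
from h import *
plan([.551,.319,.15],np.radians(61.5))
a=np.load('pics/w11.npz',allow_pickle=True);o=a['o'].item();C=cloud(eyes.get_calibration('wrist'),a['d'],o)
X,Y,Z=C[...,0],C[...,1],C[...,2]
def rc(m,n):
    k,l,s,_=cv2.connectedComponentsWithStats(m.astype(np.uint8)); m=l==1+np.argmax(s[1:,4])
    P=C[m];r=cv2.minAreaRect((P[:,:2]*1000).astype(np.float32));print(n,r,np.median(P[:,2]),m.sum())
near=(abs(Y-.32)<.1)&(abs(X-.55)<.1)
rc(near&(abs(Z-.04)<.008),'clap')
E
```

```text
t 15.6 at [0.5478 0.2244 0.2405] jawang 61.71 xaxis [-0.0017  0.     -1.    ] F [-0.4  1.   0. ] w 0.0858 j [ 0.16  0.42 -0.82  1.42  0.31  1.43  0.41]
rotvec [ 0.0037 -0.0008 -0.0015] dp cm start axes [9.05 4.19 8.49] end axes [9.05 4.23 8.46]
clap ((559.4611206054688, 314.3965759277344), (50.18247985839844, 149.92666625976562), 61.14495086669922) 0.03887861245238855 5754
```

View pics/w11.png

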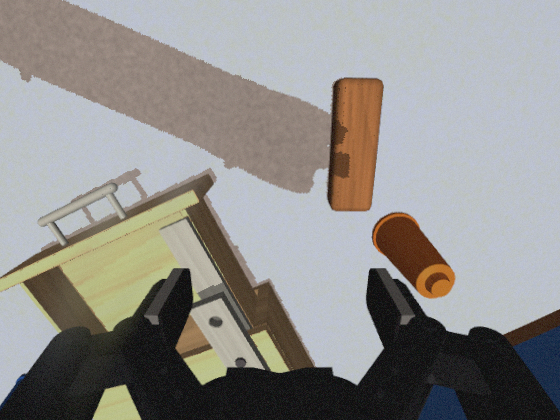

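Request:
drive_tool(
  steps=[
    {"jaw": -1,"dp": [0,1.1,2.8],"angular": [0.004,0,0]},
    {"jaw": -1,"dp": [1,1.1,2.8],"angular": [0,0,0]},
    {"jaw": -1,"dp": [3,1.1,2.7],"angular": [0,0,0]},
    {"jaw": -1,"dp": [4,0,0],"angular": [0,0,0]},
    {"jaw": -1,"dp": [3,0,0],"angular": [0,0,0]},
    {"jaw": -1,"dp": [2,0,0],"angular": [0,0,0]},
    {"jaw": -1,"dp": [0,0,0],"angular": [0,0,0]},
    {"jaw": -1,"dp": [0,0,0],"angular": [0,0,0]},
  ],
)

```text
t: 16.6
eef_pos: [0.5589, 0.3138, 0.1124]
tcp_rot: [0.065, 1.569, 1.139]
wrist_force: [0.2, 0.4, 1.4]
width: 0.0854
```

```bash
python3 look.py w12
python3 - <<'E'
from h import *
plan([.5584,.3128,.008],np.radians(61.3))
E
```

```text
t 16.65 at [0.5591 0.3138 0.1127] jawang 61.52 xaxis [ 0.0012  0.0016 -1.    ] F [-0.1  0.1  0.3] w 0.0856 j [-0.04  0.62 -0.77  1.45  0.44  1.25  0.22]
rotvec [0.0039 0.002  0.0003] dp cm start axes [ 1.047e+01  1.000e-02 -1.400e-01] end axes [ 1.047e+01  1.000e-02 -1.200e-01]
```

View pics/w12.png

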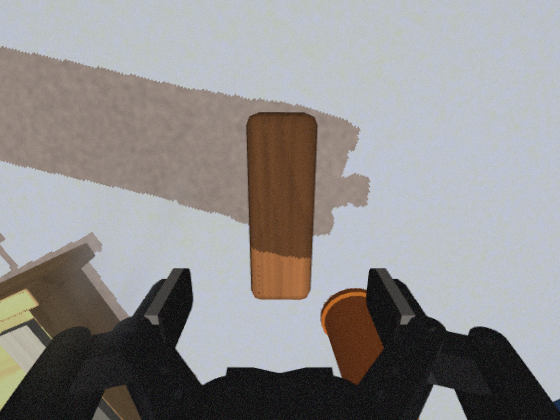

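Request:
drive_tool(
  steps=[
    {"jaw": -1,"dp": [2,0,-0.1],"angular": [0.004,0.002,0]},
    {"jaw": -1,"dp": [3,0,0],"angular": [0,0,0]},
    {"jaw": -1,"dp": [2.5,0,0],"angular": [0,0,0]},
    {"jaw": -1,"dp": [1.8,0,0],"angular": [0,0,0]},
    {"jaw": -1,"dp": [1,0,0],"angular": [0,0,0]},
    {"jaw": -1,"dp": [0,0,0],"angular": [0,0,0]},
  ],
)

```text
t: 17.4
eef_pos: [0.5574, 0.3122, 0.0075]
tcp_rot: [2.673, 1.568, -2.54]
wrist_force: [0.1, 0.7, 1.1]
width: 0.0856
```

```bash
python3 look.py w13
python3 - <<'E'
from h import *
plan([.5584,.3128,.008],np.radians(61.3))
E
```

```text
t 17.45 at [0.5579 0.3125 0.0084] jawang 61.31 xaxis [-0.0015 -0.0012 -1.    ] F [0.2 0.2 0.2] w 0.0856 j [-0.07  0.72 -0.72  1.54  0.52  1.08  0.16]
rotvec [ 0.0001 -0.0018 -0.0008] dp cm start axes [ 0.04 -0.03  0.05] end axes [ 0.04 -0.03  0.05]
```

View pics/w13.png

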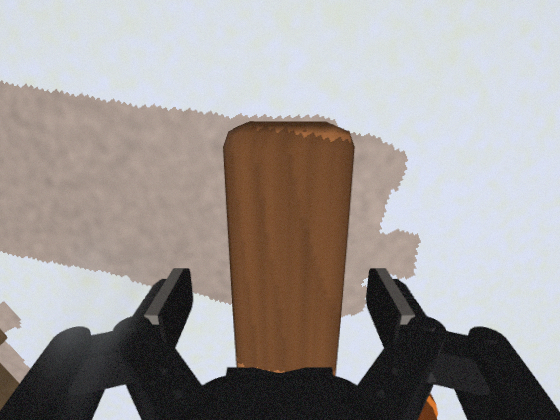

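Request:
drive_tool(
  steps=[
    {"jaw": 1,"dp": [0,0,0],"angular": [0,0,0]},
    {"jaw": 1,"dp": [0,0,0],"angular": [0,0,0]},
    {"jaw": 1,"dp": [0,0,0],"angular": [0,0,0]},
    {"jaw": 1,"dp": [0,0,0],"angular": [0,0,0]},
    {"jaw": 1,"dp": [0,0,0],"angular": [0,0,0]},
  ],
)

```text
t: 18.08
eef_pos: [0.5584, 0.3129, 0.0093]
tcp_rot: [-2.454, 1.57, -1.384]
wrist_force: [-0.1, 0.9, 5.2]
width: 0.0492
```

Request:
drive_tool(
  steps=[
    {"jaw": 1,"dp": [-1,0,0],"angular": [0,0,0]},
    {"jaw": 1,"dp": [-2,0,0],"angular": [0,0,0]},
    {"jaw": 1,"dp": [-3,0,0],"angular": [0,0,0]},
    {"jaw": 1,"dp": [-4,0,0],"angular": [0,0,0]},
    {"jaw": 1,"dp": [-4,0,0],"angular": [0,0,0]},
    {"jaw": 1,"dp": [-4,0,0],"angular": [0,0,0]},
    {"jaw": 1,"dp": [0,0,0],"angular": [0,0,0]},
    {"jaw": 1,"dp": [0,0,0],"angular": [0,0,0]},
  ],
)

```text
t: 19.08
eef_pos: [0.5577, 0.3123, 0.1882]
tcp_rot: [2.889, 1.568, -2.324]
wrist_force: [-0.3, 0.0, -2.2]
width: 0.0492
```

```bash
python3 look.py w14
python3 - <<'E'
from h import *
plan([.58,-.005,.19],np.radians(-4.1))
p,d=eyes.camera('scene'); cv2.imwrite('pics/s14.png',p[:,:,::-1])
E
```

```text
t 19.12 at [0.5575 0.312  0.1873] jawang 61.31 xaxis [-0.003  -0.0026 -1.    ] F [ 0.3 -1.  -2.8] w 0.0488 j [-0.03  0.56 -0.8   1.36  0.4   1.39  0.25]
rotvec [ 1.1417e+00 -4.1000e-03  9.0000e-04] dp cm start axes [ -0.19 -17.19 -26.73] end axes [ -0.27 -31.46   4.51]
```

View pics/w14.png

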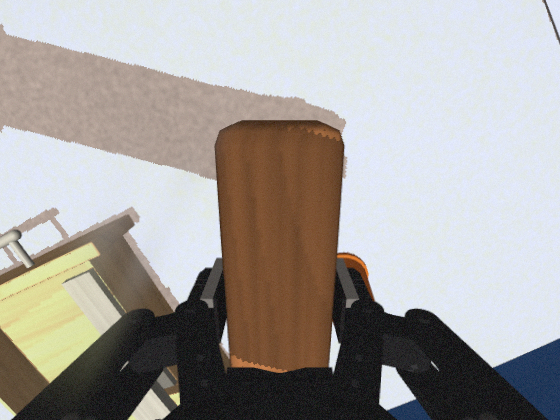

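View pics/s14.png

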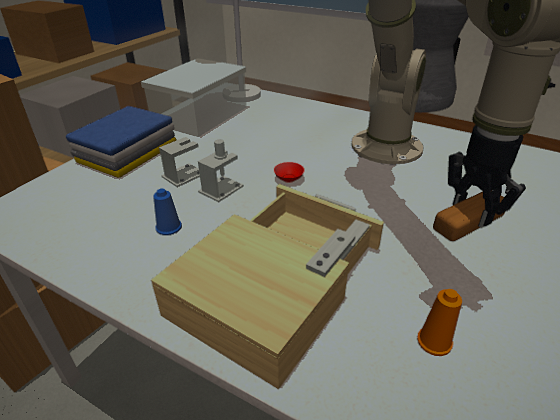

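Run:
```python
from h import *
def L(C):
    d=C[...,:2]*1000-np.array([789.8,-14.8]); t=np.radians(-4.1); c,s=np.cos(t),np.sin(t)
    return np.stack([d[...,0]*c+d[...,1]*s,-d[...,0]*s+d[...,1]*c],-1)
a=np.load('pics/top0.npz');C=cloud(eyes.get_calibration('top'),a['d'])
b=np.load('pics/w2.npz',allow_pickle=True);C2=cloud(eyes.get_calibration('wrist'),b['d'],b['o'].item())
for n,C in (('top',C),('wr',C2)):
    l=L(C);Z=C[...,2]
    for z0,z1,nm in ((.012,.024,'floor'),(.07,.079,'wall'),(.0795,.088,'rim/front'),(.055,.067,'handle')):
        m=(Z>z0)&(Z<z1)&(l[...,0]>-345)&(l[...,0]<-115)&(abs(l[...,1])<145)
        P=l[m];print(n,nm,m.sum(),np.percentile(P,[1,50,99],axis=0).round(0).tolist())
    for y in (-120,-100,-50,0,50,70,90): 
        m=(abs(l[...,1]-y)<4)&(Z>.012)&(Z<.024)&(l[...,0]>-345)&(l[...,0]<-115)
        print(y,m.sum(),l[m][:,0].min().round() if m.any() else None,l[m][:,0].max().round() if m.any() else None)
```

```text
top floor 3144 [[-276.0, -111.0], [-197.0, -11.0], [-117.0, 89.0]]
top wall 151 [[-329.0, -125.0], [-223.0, -114.0], [-119.0, 133.0]]
top rim/front 687 [[-295.0, -135.0], [-282.0, 84.0], [-120.0, 134.0]]
top handle 170 [[-335.0, -127.0], [-326.0, -4.0], [-120.0, 131.0]]
-120 1 -295.0 -295.0
-100 127 -278.0 -116.0
-50 119 -276.0 -117.0
0 127 -278.0 -116.0
50 124 -276.0 -117.0
70 117 -275.0 -115.0
90 60 -277.0 -118.0
wr floor 19283 [[-280.0, -112.0], [-199.0, -4.0], [-117.0, 82.0]]
wr wall 1539 [[-281.0, -118.0], [-275.0, -111.0], [-120.0, 136.0]]
wr rim/front 6590 [[-294.0, -121.0], [-280.0, 90.0], [-190.0, 137.0]]
wr handle 2560 [[-334.0, -112.0], [-281.0, -10.0], [-120.0, 135.0]]
-120 0 None None
-100 636 -281.0 -115.0
-50 685 -281.0 -115.0
0 793 -281.0 -115.0
50 874 -280.0 -115.0
70 952 -281.0 -116.0
90 0 None None
```

Request:
drive_tool(
  steps=[
    {"jaw": 1,"dp": [0,0,0],"angular": [0.1,0,0]},
    {"jaw": 1,"dp": [0,0,0],"angular": [0.17,0,0]},
    {"jaw": 1,"dp": [0,0,0],"angular": [0.17,0,0]},
    {"jaw": 1,"dp": [0,0,0],"angular": [0.17,0,0]},
    {"jaw": 1,"dp": [0,0,0],"angular": [0.17,0,0]},
    {"jaw": 1,"dp": [0,0,0],"angular": [0.17,0,0]},
    {"jaw": 1,"dp": [0,0,0],"angular": [0.13,0,0]},
    {"jaw": 1,"dp": [0,0,0],"angular": [0.06,0,0]},
    {"jaw": 1,"dp": [0,-2,0.3],"angular": [0,0,0]},
    {"jaw": 1,"dp": [0,-4,0.7],"angular": [0,0,0]},
    {"jaw": 1,"dp": [0,-4,0.7],"angular": [0,0,0]},
    {"jaw": 1,"dp": [0,-4,0.7],"angular": [0,0,0]},
  ],
)

```text
t: 20.68
eef_pos: [0.572, 0.1678, 0.1875]
tcp_rot: [-2.349, 1.567, -2.419]
wrist_force: [0.4, 0.1, -1.2]
width: 0.049
```

Request:
drive_tool(
  steps=[
    {"jaw": 1,"dp": [0,-4,0.7],"angular": [0,0,0]},
    {"jaw": 1,"dp": [0,-4,0.7],"angular": [0,0,0]},
    {"jaw": 1,"dp": [0,-4,0.7],"angular": [0,0,0]},
    {"jaw": 1,"dp": [0,-4,0.7],"angular": [0,0,0]},
    {"jaw": 1,"dp": [0,-2,0],"angular": [0,0,0]},
    {"jaw": 1,"dp": [0,0,0],"angular": [0,0,0]},
    {"jaw": 1,"dp": [0,0,0],"angular": [0,0,0]},
  ],
)

```text
t: 21.55
eef_pos: [0.5871, -0.0086, 0.1884]
tcp_rot: [-2.846, 1.569, -2.914]
wrist_force: [0.2, 0.7, -1.7]
width: 0.0494
```

```bash
python3 look.py w15
python3 - <<'E'
from h import *
plan([.5862,-.0153,.028],np.radians(-4.1))
E
```

```text
t 21.6 at [ 0.5873 -0.0083  0.1885] jawang -3.84 xaxis [-2.e-03 -6.e-04 -1.e+00] F [-0.6 -0.5 -2.2] w 0.049 j [ 0.34  0.37 -0.5   1.52  0.18  1.3  -0.24]
rotvec [ 0.0046 -0.0019  0.0007] dp cm start axes [16.05 -0.7  -0.03] end axes [16.05 -0.71 -0.06]
```

View pics/w15.png

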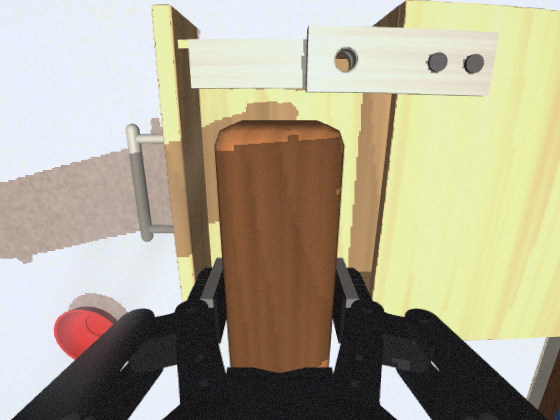

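Request:
drive_tool(
  steps=[
    {"jaw": 1,"dp": [1,-0.7,0],"angular": [0.004,-0.002,0]},
    {"jaw": 1,"dp": [2.5,0,0],"angular": [0,0,0]},
    {"jaw": 1,"dp": [3,0,0],"angular": [0,0,0]},
    {"jaw": 1,"dp": [3,0,0],"angular": [0,0,0]},
    {"jaw": 1,"dp": [3,0,0],"angular": [0,0,0]},
    {"jaw": 1,"dp": [2,0,0],"angular": [0,0,0]},
    {"jaw": 1,"dp": [1,0,0],"angular": [0,0,0]},
    {"jaw": 1,"dp": [0,0,0],"angular": [0,0,0]},
    {"jaw": 1,"dp": [0,0,0],"angular": [0,0,0]},
  ],
)

```text
t: 22.72
eef_pos: [0.5878, -0.0175, 0.0345]
tcp_rot: [-0.672, 1.568, -0.745]
wrist_force: [0.1, 0.7, -2.9]
width: 0.0493
```

Request:
drive_tool(
  steps=[
    {"jaw": 1,"dp": [0.3,0,0],"angular": [0,0,0]},
    {"jaw": 1,"dp": [0.2,0,0],"angular": [0,0,0]},
    {"jaw": 1,"dp": [0,0,0],"angular": [0,0,0]},
  ],
)

```text
t: 23.1
eef_pos: [0.5869, -0.0176, 0.0284]
tcp_rot: [-1.537, 1.569, -1.611]
wrist_force: [0.2, -0.2, -2.7]
width: 0.0493
```

Request:
drive_tool(
  steps=[
    {"jaw": 1,"dp": [0.1,0,0],"angular": [0,0,0]},
    {"jaw": 1,"dp": [0.1,0,0],"angular": [0,0,0]},
    {"jaw": 1,"dp": [0,0,0],"angular": [0,0,0]},
  ],
)

```text
t: 23.48
eef_pos: [0.5875, -0.0176, 0.0273]
tcp_rot: [-0.926, 1.568, -1.0]
wrist_force: [-2.4, -0.8, 4.7]
width: 0.0491
```

Request:
drive_tool(
  steps=[
    {"jaw": -0.4,"dp": [0,0,0],"angular": [0,0,0]},
    {"jaw": -0.6,"dp": [0,0,0],"angular": [0,0,0]},
    {"jaw": -0.7,"dp": [0,0,0],"angular": [0,0,0]},
    {"jaw": -0.7,"dp": [-1,0,0],"angular": [0,0,0]},
    {"jaw": -0.7,"dp": [-3,0,0],"angular": [0,0,0]},
    {"jaw": -0.7,"dp": [-4,0,0],"angular": [0,0,0]},
    {"jaw": -0.7,"dp": [-4,0,0],"angular": [0,0,0]},
    {"jaw": -0.7,"dp": [-3,0,0],"angular": [0,0,0]},
    {"jaw": -0.7,"dp": [0,0,0],"angular": [0,0,0]},
    {"jaw": -0.7,"dp": [0,0,0],"angular": [0,0,0]},
  ],
)

```text
t: 24.72
eef_pos: [0.5867, -0.0174, 0.1763]
tcp_rot: [-1.625, 1.569, -1.699]
wrist_force: [-0.1, -1.1, -0.0]
width: 0.0727
```

```bash
python3 look.py w16
python3 - <<'E'
from h import *
plan([.43,.01,.18],np.radians(-4.1))
p,d=eyes.camera('scene'); crop(p,150,120,400,290,3,'pics/s16.png')
E
```

```text
t 24.77 at [ 0.5864 -0.0174  0.1756] jawang -4.23 xaxis [-0.0014 -0.0017 -1.    ] F [ 0.3 -0.1  0. ] w 0.0729 j [ 0.35  0.38 -0.49  1.54  0.18  1.27 -0.24]
rotvec [-0.0024 -0.0012  0.0018] dp cm start axes [ -0.42   1.58 -15.8 ] end axes [ -0.44   1.61 -15.8 ]
```

View pics/w16.png

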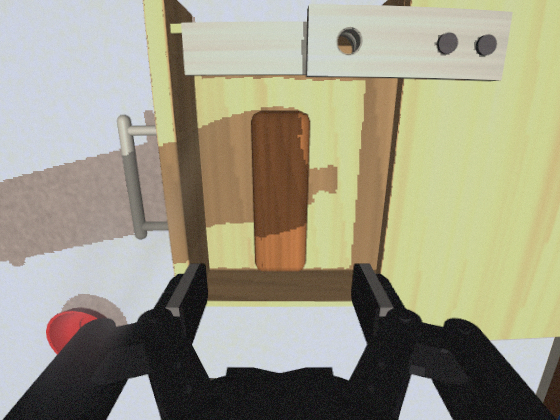

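View pics/s16.png

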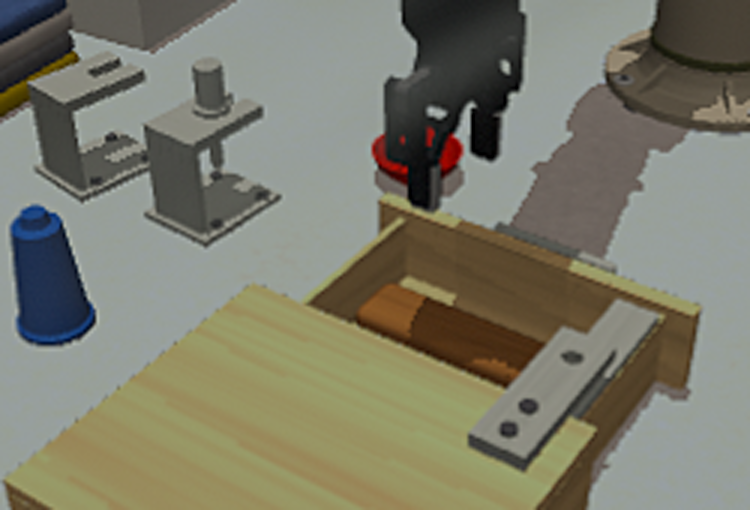

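Request:
drive_tool(
  steps=[
    {"jaw": 1,"dp": [0,0.4,-2],"angular": [0,0,0]},
    {"jaw": 1,"dp": [0,0.4,-3],"angular": [0,0,0]},
    {"jaw": 1,"dp": [0,0.4,-3],"angular": [0,0,0]},
    {"jaw": 1,"dp": [0,0.4,-3],"angular": [0,0,0]},
    {"jaw": 1,"dp": [0,0,-1.6],"angular": [0,0,0]},
    {"jaw": 1,"dp": [0,0,0],"angular": [0,0,0]},
    {"jaw": 1,"dp": [2,0,0],"angular": [0,0,0]},
    {"jaw": 1,"dp": [3,0,0],"angular": [0,0,0]},
    {"jaw": 1,"dp": [2,0,0],"angular": [0,0,0]},
    {"jaw": 1,"dp": [1,0,0],"angular": [0,0,0]},
    {"jaw": 1,"dp": [0,0,0],"angular": [0,0,0]},
  ],
)

```text
t: 26.2
eef_pos: [0.4627, 0.0077, 0.096]
tcp_rot: [-2.214, 1.569, -2.289]
wrist_force: [-0.2, 0.5, 0.4]
width: -0.0004
```

```bash
python3 look.py w17
python3 - <<'E'
from h import *
plan([.462,.0085,.073],np.radians(-4.1))
p,d=eyes.camera('scene'); crop(p,200,60,400,260,3,'pics/s17.png')
E
```

```text
t 26.25 at [0.4631 0.0078 0.0966] jawang -4.24 xaxis [ 2.0e-04 -1.3e-03 -1.0e+00] F [-0.3 -0.1 -0.6] w 0.0 j [ 0.4   0.2  -0.53  1.95  0.12  1.02 -0.26]
rotvec [-0.0025  0.0003  0.0013] dp cm start axes [ 2.36  0.06 -0.11] end axes [ 2.36  0.06 -0.11]
```

View pics/w17.png

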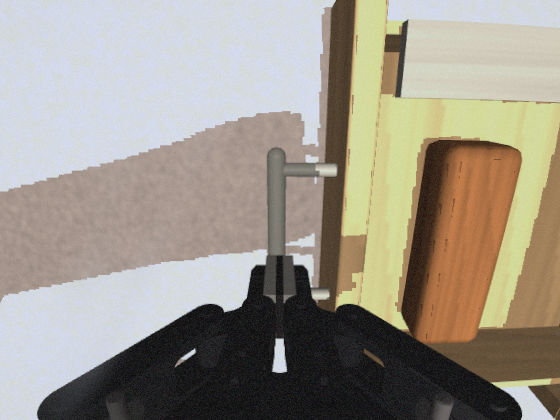

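View pics/s17.png

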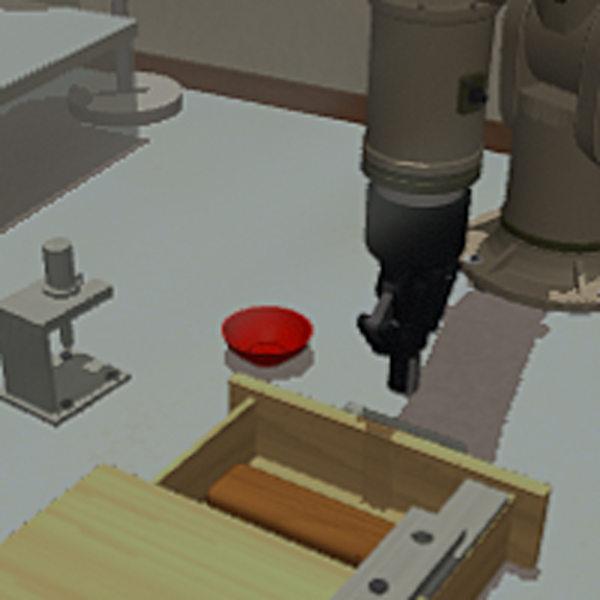

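Request:
drive_tool(
  steps=[
    {"jaw": 1,"dp": [1.3,0.05,0],"angular": [0,0,0]},
    {"jaw": 1,"dp": [1.0,0,0],"angular": [0,0,0]},
    {"jaw": 1,"dp": [0,0,0],"angular": [0,0,0]},
    {"jaw": 1,"dp": [0,0,0.5],"angular": [0,0,0]},
    {"jaw": 1,"dp": [0,0,0.7],"angular": [0,0,0]},
    {"jaw": 1,"dp": [0,0,0.7],"angular": [0,0,0]},
    {"jaw": 1,"dp": [0,0,0.8],"angular": [0,0,0]},
    {"jaw": 1,"dp": [0,0,0.9],"angular": [0,0,0]},
    {"jaw": 1,"dp": [0,0,1],"angular": [0,0,0]},
    {"jaw": 1,"dp": [0,0,1],"angular": [0,0,0]},
  ],
)

```text
t: 27.55
eef_pos: [0.5191, 0.004, 0.0734]
tcp_rot: [-1.503, 1.569, -1.577]
wrist_force: [-2.2, -0.4, 2.0]
width: 0.0
```

```bash
python3 look.py w18
python3 - <<'E'
from h import *
plan([.64,-.0042,.073],np.radians(-4.1))
E
```

```text
t 27.6 at [0.5204 0.0039 0.0735] jawang -4.26 xaxis [ 0.0014 -0.0014 -1.    ] F [ 1.  -0.4  0.3] w -0.0001 j [ 0.36  0.34 -0.5   1.84  0.2   1.01 -0.3 ]
rotvec [-0.0028  0.0015  0.0013] dp cm start axes [ 0.07  0.08 11.99] end axes [ 0.05  0.05 11.99]
```

View pics/w18.png

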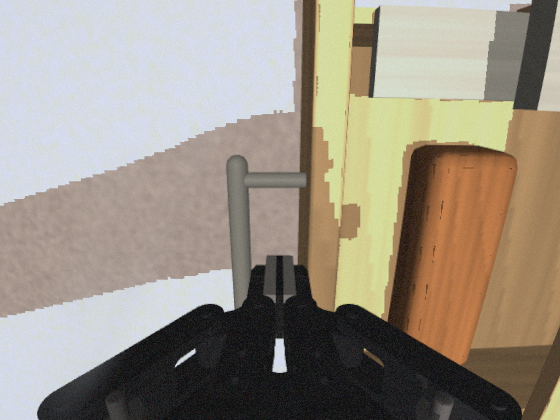

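Request:
drive_tool(
  steps=[
    {"jaw": 1,"dp": [0,0,1],"angular": [0,0,0]},
    {"jaw": 1,"dp": [0,0,1],"angular": [0,0,0]},
    {"jaw": 1,"dp": [0,0,1],"angular": [0,0,0]},
    {"jaw": 1,"dp": [0,0,1],"angular": [0,0,0]},
    {"jaw": 1,"dp": [0,0,1],"angular": [0,0,0]},
    {"jaw": 1,"dp": [0,0,1],"angular": [0,0,0]},
    {"jaw": 1,"dp": [0,0,1],"angular": [0,0,0]},
    {"jaw": 1,"dp": [0,0,1],"angular": [0,0,0]},
    {"jaw": 1,"dp": [0,0,1],"angular": [0,0,0]},
    {"jaw": 1,"dp": [0,0,0.7],"angular": [0,0,0]},
    {"jaw": 1,"dp": [0,0,0],"angular": [0,0,0]},
  ],
)

```text
t: 28.98
eef_pos: [0.6162, -0.0032, 0.0736]
tcp_rot: [-0.751, 1.569, -0.825]
wrist_force: [-1.0, 0.0, -0.3]
width: 0.0
```

```bash
python3 look.py w19
python3 - <<'E'
from h import *
plan([.64,-.0042,.073],np.radians(-4.1))
E
```

```text
t 29.02 at [ 0.6158 -0.0031  0.0737] jawang -4.25 xaxis [ 0.0012 -0.0017 -1.    ] F [ 0.1  0.3 -0. ] w -0.0002 j [ 0.3   0.53 -0.47  1.58  0.26  1.1  -0.31]
rotvec [-0.0026  0.0013  0.0016] dp cm start axes [0.07 0.07 2.42] end axes [0.07 0.07 2.42]
```

View pics/w19.png

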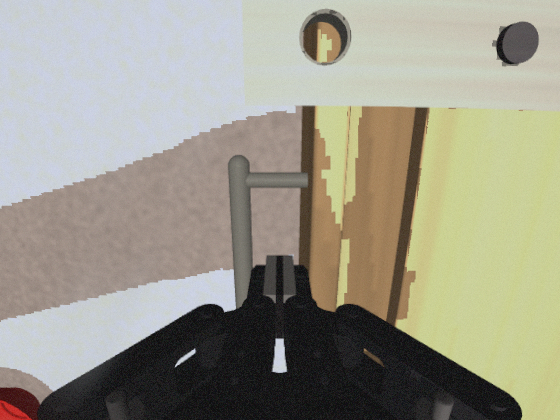

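Request:
drive_tool(
  steps=[
    {"jaw": 1,"dp": [0,0,0.5],"angular": [0,0,0]},
    {"jaw": 1,"dp": [0,0,0.5],"angular": [0,0,0]},
    {"jaw": 1,"dp": [0,0,0.5],"angular": [0,0,0]},
    {"jaw": 1,"dp": [0,0,0.3],"angular": [0,0,0]},
    {"jaw": 1,"dp": [0,0,0.2],"angular": [0,0,0]},
    {"jaw": 1,"dp": [0,0,0],"angular": [0,0,0]},
  ],
)

```text
t: 29.78
eef_pos: [0.6354, -0.0046, 0.0734]
tcp_rot: [-1.133, 1.569, -1.207]
wrist_force: [-0.5, -0.4, -0.9]
width: -0.0002
```

Request:
drive_tool(
  steps=[
    {"jaw": 1,"dp": [0,0,0.2],"angular": [0,0,0]},
    {"jaw": 1,"dp": [0,0,0.2],"angular": [0,0,0]},
  ],
)

```text
t: 30.02
eef_pos: [0.639, -0.0048, 0.0734]
tcp_rot: [-1.624, 1.569, -1.698]
wrist_force: [-2.7, 0.4, 0.7]
width: 0.0
```

Request:
drive_tool(
  steps=[
    {"jaw": 1,"dp": [0,0,0.2],"angular": [0,0,0]},
    {"jaw": 1,"dp": [0,0,0.1],"angular": [0,0,0]},
  ],
)

```text
t: 30.28
eef_pos: [0.6417, -0.005, 0.0733]
tcp_rot: [-2.026, 1.569, -2.1]
wrist_force: [-5.8, -0.6, 3.6]
width: -0.0002
```

```bash
python3 look.py w20
python3 - <<'E'
from h import *
plan([.64,-.0042,.073],np.radians(-4.1))
E
```

```text
t 30.32 at [ 0.6416 -0.005   0.0733] jawang -4.24 xaxis [-0.0012 -0.0018 -1.    ] F [-6.1  0.6  2. ] w 0.0002 j [ 0.28  0.58 -0.46  1.5   0.27  1.13 -0.3 ]
rotvec [-0.0024 -0.0011  0.0019] dp cm start axes [ 0.03  0.07 -0.17] end axes [ 0.03  0.07 -0.17]
```

View pics/w20.png

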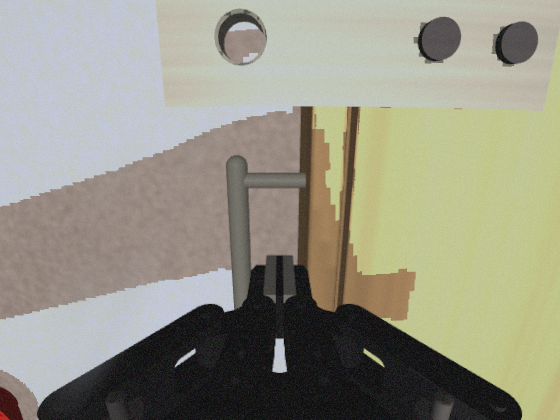

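Request:
drive_tool(
  steps=[
    {"jaw": 1,"dp": [0,0,0.2],"angular": [0,0,0]},
    {"jaw": 1,"dp": [0,0,0],"angular": [0,0,0]},
    {"jaw": 1,"dp": [0,0,0],"angular": [0,0,0]},
  ],
)

```text
t: 30.7
eef_pos: [0.6419, -0.005, 0.0732]
tcp_rot: [-2.629, 1.566, -2.703]
wrist_force: [-11.7, -0.4, 8.0]
width: -0.0
```

Request:
drive_tool(
  steps=[
    {"jaw": 1,"dp": [0,0,-0.7],"angular": [0,0,0]},
    {"jaw": 1,"dp": [0,0,-0.5],"angular": [0,0,0]},
    {"jaw": 1,"dp": [-2,0,0],"angular": [0,0,0]},
    {"jaw": 1,"dp": [-4,0,0],"angular": [0,0,0]},
    {"jaw": 1,"dp": [-4,0,0],"angular": [0,0,0]},
    {"jaw": 1,"dp": [-4,0,0],"angular": [0,0,0]},
    {"jaw": 1,"dp": [0,0,-3],"angular": [0,0,0]},
    {"jaw": 1,"dp": [0,0,-4],"angular": [0,0,0]},
    {"jaw": 1,"dp": [0,0,-3],"angular": [0,0,0]},
    {"jaw": 1,"dp": [0,0,0],"angular": [0,0,0]},
    {"jaw": 1,"dp": [0,0,0],"angular": [0,0,0]},
  ],
)

```text
t: 32.08
eef_pos: [0.5334, 0.0032, 0.2148]
tcp_rot: [-0.597, 1.568, -0.672]
wrist_force: [0.6, -0.0, 0.3]
width: -0.0002
```

```bash
python3 look.py w21
python3 - <<'E'
from h import *
plan([.64,-.0042,.073],np.radians(-4.1))
p,d=eyes.camera('scene'); cv2.imwrite('pics/s21.png',p[:,:,::-1])
p,d=eyes.camera('top'); crop(np.clip(p*1.6,0,255).astype(np.uint8),140,80,440,300,2.6,'pics/t21.png'); C=cloud(eyes.get_calibration('top'),d)
def L(C):
    q=C[...,:2]*1000-np.array([789.8,-14.8]); t=np.radians(-4.1); c,s=np.cos(t),np.sin(t)
    return np.stack([q[...,0]*c+q[...,1]*s,-q[...,0]*s+q[...,1]*c],-1)
b=np.load('pics/w21.npz',allow_pickle=True);C2=cloud(eyes.get_calibration('wrist'),b['d'],b['o'].item())
for n,K in (('top',C),('wr',C2)):
    l=L(K);Z=K[...,2]
    for z0,z1,nm in ((.080,.089,'front'),(.055,.069,'handle'),(.096,.104,'cabtop')):
        m=(Z>z0)&(Z<z1)&(l[...,0]>-345)&(l[...,0]<0)&(l[...,1]>-130)&(l[...,1]<75)
        if m.any(): print(n,nm,m.sum(),np.percentile(l[m],[2,50,98],axis=0).round(1).tolist())
E
```

```text
t 32.12 at [0.5334 0.0032 0.2143] jawang -4.25 xaxis [ 0.0017 -0.0017 -1.    ] F [-0.6 -0.6  0.4] w 0.0001 j [ 0.38  0.23 -0.52  1.63  0.12  1.31 -0.24]
rotvec [-0.0027  0.0018  0.0015] dp cm start axes [14.15  0.08 10.66] end axes [14.13  0.03 10.69]
top front 259 [[-134.9, -126.6], [-127.4, -46.1], [-119.8, 71.5]]
top handle 73 [[-174.9, -107.4], [-150.0, -44.2], [-134.1, 58.7]]
top cabtop 2404 [[-117.9, -125.9], [-60.2, -27.2], [-2.4, 70.4]]
wr front 3460 [[-134.2, -124.7], [-127.1, -12.3], [-118.4, 71.9]]
wr handle 2728 [[-174.2, -117.1], [-155.2, 2.4], [-132.8, 65.4]]
wr cabtop 24268 [[-117.9, -124.3], [-64.2, -13.4], [-3.9, 71.5]]
```

View pics/s21.png

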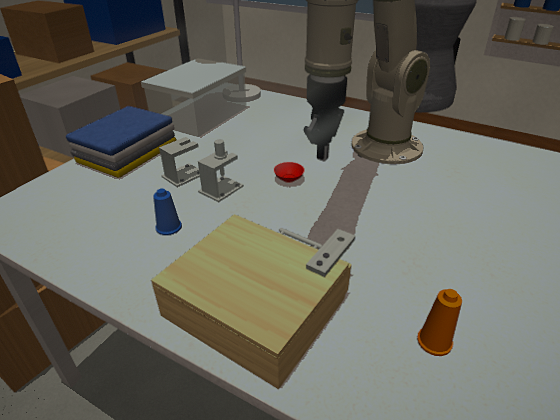

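View pics/t21.png

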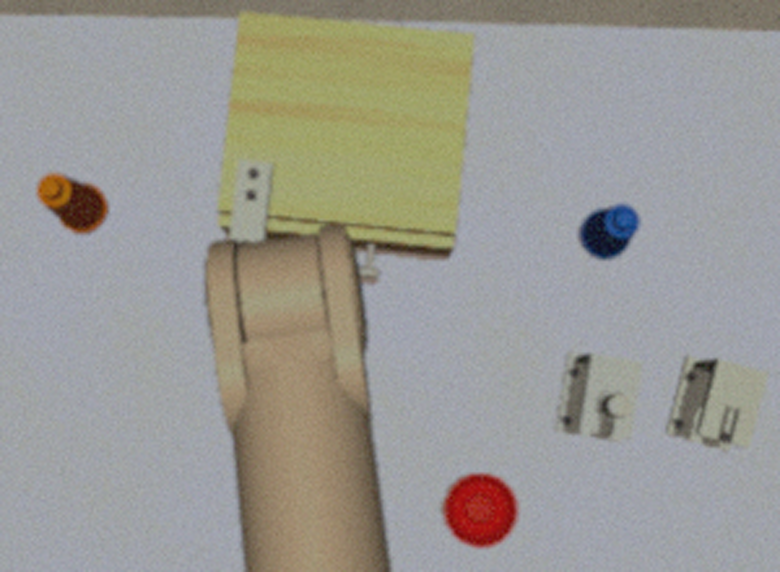

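View pics/w21.png

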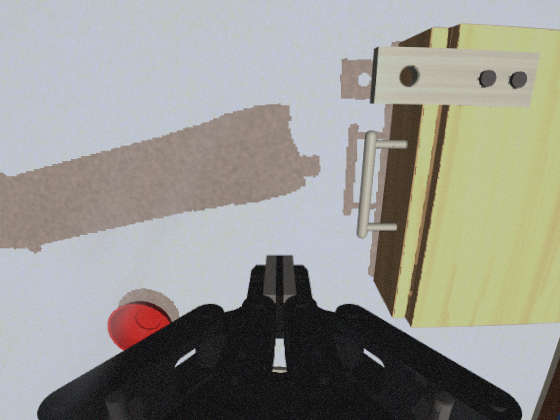

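```bash
python3 -c "
from workcell import workorder
print(workorder.sign_off())"
```

```text
the job is handed in; nothing more can be done
None
```

I did the tidy in the order asked and handed it in at about 32 s of the 72 s allowed. No verdict came back.

- **Pin:** I drew it straight up out of its bore. It is parked upright in the rest nearest the robot base, the left of the two in the top view. It measured 10.9 mm from the plate's centre toward the mouth (11 is full depth) and 0.1 mm off the notch line. The collar came down on the plate with contact force felt, and the pin stood steady after release.
- **Clapper:** It lies flat on the drawer floor, seen by camera before the drawer was closed. It is not visible now, so I could not check it again after shutting.
- **Drawer:** I pushed it to its stop, where the force rose to about 12 N with no further travel. Afterwards the two views put the front at 118 to 135 mm forward of the cabinet's centre. Fully shut should read 120 to 135 mm.
- **Cones and bowl:** They look the same in the before and after pictures.

**Disagreements:** the scene and top cameras differed by about 4 mm in y, and the wrist camera read about 2 mm off along the jaw direction. I allowed for both by measuring the pin and the notch in the same wrist picture. One move call was refused for missing fields and sent again, with no effect on the scene.

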